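# Tilt a mounting plate out of a stacked bin and close the bench caliper on it

## Task

Draw the long aluminium mounting plate out of its lower parts bin: the bins stacked above cover its rear half, so raise its front end and bring it out at a tilt over the bin's low front. Stand it gently on its long edge on the bench caliper's base, its rear half between the jaws and its faces square to them, let go, then slide the moving jaw shut until you feel it press the plate against the fixed jaw, and leave it closed like that. Do not drop or wrench the plate or ram the jaw, and leave the short plate and the setting disc where they are.

Things in the scene. Friction and masses are not known exactly. Their poses are not given: they have to be found in the camera images.
- bins: Fixed block of four blue hopper-front bins. Origin: centre of its underside; -x is the open front, +x the closed rear. Two lower bins side by side, centre lines at y = +51 and -51 mm, each 230 long (x -115 to 115), 100 wide, 105 mm high, walls and floor 4 mm. The front lip is only 50 mm high; side rims slope up from it to 105 mm at x = -15.
- roof_edge (a point): Front lower edge of the two short bins stacked on the lower ones: at x = -15, y = 0, z = 105 mm of bins, axes as there. From here to the rear they roof over the lower bins (top at z = 180 mm; own front lips 40 mm high). In front of it the lower bins are open above; what lies under the roof cannot rise straight out.
- plate: Long bright aluminium plate, 150 (x) x 12 (y) x 65 mm (z), 0.25 to 0.4 kg. Origin: its centre. It stands on a long edge on the floor (z = 4 mm) of one lower bin (either one), along the bin's centre line, kept upright by two low black floor ribs (16 mm apart, tops at z = 22 mm). Front end 6 to 28 mm behind the inside of the front lip; rear under the roof.
- short_plate: A shorter, lower plate of the same kind, 80 x 12 x 40 mm, origin at its centre, standing likewise in the other lower bin. Leave it there.
- caliper: Fixed bench caliper: dark granite base 200 (x) x 250 mm (y), its upper face, where the plate is to stand, at z = 24 mm. Origin: centre of the underside; -x towards the robot. A beam runs along y at x = 74 to 86 mm. Both jaws are upright steel blades, 12 mm thick, reaching forward from the beam to x = -11 mm, tops at z = 70 mm. In front of them the base is free.
- fixed_face (a point): Middle of the fixed jaw's measuring face: at x = 26, y = 30, z = 47 mm of caliper, axes as there. The face looks to -y and is 78 x 46 mm; the jaw's root on the beam reaches to y = 64 mm.
- reading (a joint): The caliper's opening in m: 0 shut, up to 0.095. The moving jaw's measuring face is at caliper y = 30 mm minus the reading. It slides with about 2 N of friction and stays where it is left; closed on the plate it reads about 0.012.
- jaw_back (a point): Point on the outer face of the moving jaw, at caliper x = 15, z = 48 mm, axes as the caliper's; pushed here towards +y the jaw shuts. The measuring face is 12 mm further to +y. The blade spans x = -11 to 63, z = 26 to 70 mm of the caliper; behind it a grey display box rides on the beam, x 63 to 97, z to 76 mm, reaching 59 mm further to -y.
- setting_disc: Steel disc, 32 mm across, 12 mm high, lying on the caliper's base in front of the outer side of the fixed jaw. Origin: centre of its underside. Leave it there.
Not all that is in view belongs to the job. Leave any orange or yellow look-alike of the plate alone.

How it is judged:
On the way, in this order (a step that is already met when the one before it is completed fails the run):
1. the long plate stands on its long edge on the caliper's base between the open jaws, no longer held (z of plate in the frame of caliper between 0.0505 and 0.0625 m and x of plate in the frame of caliper between -0.065 and 0.003 m and angle between the z axis of plate and the z axis of caliper, either way round below 0.12 rad and y of plate in the frame of caliper below 0.028 m and y of plate in the frame of jaw_back above 0.014 m and angle between the y axis of plate and the y axis of caliper, either way round below 0.2 rad and value of joint reading above 0.017 m and contact force between the fingers and plate below 0.2 N), for 0.2 s.
2. the moving jaw bears on the plate and presses it against the fixed jaw (z of plate in the frame of caliper between 0.0505 and 0.0625 m and x of plate in the frame of caliper between -0.065 and 0.003 m and angle between the z axis of plate and the z axis of caliper, either way round below 0.12 rad and contact force between each of reading_c0, caliper_c0 and plate above 1 N), for 0.1 s.
At the end, for the whole second after the job is handed in: The long plate stands upright (7 degrees) on its long edge on the caliper base, at rest, centre at caliper x = -65 to +3 mm, square to the jaws (3.4 degrees), both jaws against it (reading 12 mm within 1.8 mm, plate's middle 6 mm from the fixed jaw's face within 2 mm) (z of plate in the frame of caliper between 0.0505 and 0.0625 m and x of plate in the frame of caliper between -0.065 and 0.003 m and angle between the z axis of plate and the z axis of caliper, either way round below 0.12 rad and value of joint reading between 0.0102 and 0.0138 m and y of plate in the frame of caliper between 0.022 and 0.026 m and angle between the y axis of plate and the y axis of caliper, either way round below 0.06 rad and linear speed of plate below 0.01 m/s); the robot touches nothing.
It fails at once if the short plate or the setting disc is moved more than 20 mm (distance of any of short_plate, setting_disc from where it was at the start of the episode above 0.02 m).
It fails at once if the long plate falls flat (height (world z) of plate below 0.027 m).
It fails at once if the plate is let fall (over 0.45 m/s out of the fingers: a drop of more than 10 mm) (linear speed of plate above 0.45 m/s and contact force between the fingers and plate below 0.1 N).
It fails at once if the moving jaw is rammed onto the plate (over 60 N) (contact force between reading_c0 and plate above 60 N).
It fails at once if the plate is wrenched against the bins (over 60 N) (contact force between plate and bins above 60 N).
It also fails if it takes over 66 s, if anything falls off the work surface, if the arm or the gripper's body presses on something with over 40 N, if the wrist force passes 120 N, or if a joint passes its speed limit or range.

## Robot

A 6-joint arm with a two-finger parallel gripper is mounted at the origin on the work surface. World frame = base frame: x ahead of the robot, y to its left, z up, the work surface at z = 0. Lengths are in m, angles in rad, forces in N, time in s.
With the tool pointing down it reaches from about 0.4 to 0.825 m from the base axis. Payload 7 kg.
Tool frame: the origin (TCP) lies on the centre line of the jaws, within the pads' length; the fingertips stand 22 mm ahead of it and the grasp point (between the pads) lies 3 mm ahead of it (arm.tcp_to_tips is the distance from the TCP to the fingertips, in m); z points along the fingers, y is the line along which they close (so a half turn about z gives the same grasp; the last joint's range is limited). The gripper opens to 88 mm and grips with 3 to 60 N. Pads are 19 mm wide; open, the fingers measure 130 mm over their backs; the gripper's body (78 mm by 193 mm) begins 47 mm behind the grasp point.
Start: joints at [-0.867, 0.359, 0.012, 0, -1.224, -0.288], TCP at [0.273, -0.617, 0.249] pointing down, gripper open.
Joint ranges: [-3.07, 3.07], [-1.43, 2.12], [-1.02, 1.25], [-3.03, 1.67], [-3.05, -0], [-3.03, 3.03]. Speed limits (rad/s): [2.39, 2.39, 3.01, 3.14, 3.14, 3.14].

## Interface

Orientations are given as [roll, pitch, yaw] about the fixed x, y, z axes, in that order (R = Rz(yaw) Ry(pitch) Rx(roll)).
In Python, from station import arm gives the robot as it stands.
- The arm moves only by the tool jog_arm, never from a script. Its argument "targets" is a list of rows, each an object of numbers: "dx", "dy", "dz": the shift along the tool's x, y, z in mm; "rx", "ry", "rz": the turn, a rotation vector about the tool's x, y, z in rad; "gripper": the closure, from 0 (fully open) to 1 (shut). In form: [{"dx": .., "dy": .., "dz": .., "rx": .., "ry": .., "rz": .., "gripper": ..}, ...]. A call has exactly 8 rows; each row is the pose to reach, as a shift and turn from the pose commanded when the call began, along the tool's axes at that moment; what a row does not reach only later rows make up. A row lasts 1/12 s, in which the tool goes at most 41.7 mm and 7.16 degrees, less where a joint would pass 70% of its speed; a pose out of reach is approached as far as the arm can. A call with a gripper value outside its range is refused whole. The fingers move at their own pace and stop on an object; "force" is the grip in N (left out, the last holds). Time passes only in rows, so rows that repeat a pose let the fingers close, or fill a call up. It gives the time, the measured TCP pose, the force, the opening and the grip force at its end, in the units of the state.
- arm.get_state(): the state, without advancing time (a new reading comes with each control period).
- arm.grab_frame(name): name is "scene" or "top" or "wrist"; returns a dict with "frame" (480x640x3 uint8, red, green, blue), "z_map" (480x640 float32, m along the optical axis (not along the pixel's ray), 0 where there is no reading), "fx", "fy", "cx", "cy" (pixels), "view" (4x4, takes a point from world to camera coordinates). Camera axes: x right, y down, z forward; pixel columns grow to the right and rows downward; lengths in m; the calibration is good to about 2 mm. A picture is of the moment at which its call begins.
- arm.job_done(): hands the job in; it is judged then, once.
The state is a dict: "t": time; "q": joint angles; "qd": joint speeds; "joint_efforts": joint torques, N m; "eef_pos": TCP position; "ee_rot": TCP orientation; "force": force on the tool from outside, world axes, zero at the start; "moment": the same for the moment, N m; "width": finger opening in m; "gripper_force": force on a finger pad.
Only numpy, scipy, OpenCV 4.12 (cv2) and the standard library are available. Lean on these libraries where they do the work, as an engineer would, in place of code of your own. Each camera call takes 0.05 s, during which the arm holds its last target. There are 200 camera calls.

## Working session

There is one attempt and no reset: what is moved stays moved. The work goes in short steps, Python scripts to look and compute and a tool call to move; the robot and the scene stay as the last step left them, time stands still between calls to the robot, and variables do not carry over. Pictures are saved under pics/ and viewed, at most 10 in all, crops included, and the job is handed in when it is done.

Besides the shell and the picture viewer there is one more tool, called as name(argument=value, ...) on one line, values as JSON. jog_arm: Moves the arm, as the interface text tells. Its arguments: {"type":"object","properties":{"targets":{"type":"array","items":{"type":"object","properties":{"dx":{"type":"number"},"dy":{"type":"number"},"dz":{"type":"number"},"rx":{"type":"number"},"ry":{"type":"number"},"rz":{"type":"number"},"gripper":{"type":"number"}}}},"force":{"type":"number"}},"required":["targets"]}

```bash
mkdir -p pics; ls; cat > h.py <<'E'
import numpy as np, cv2
from station import arm
from scipy.spatial.transform import Rotation as R
def grab(n):
    f=arm.grab_frame(n); np.savez('pics/'+n+'.npz',**f); return f
def pts(f):
    z=np.asarray(f['z_map']); v,u=np.mgrid[0:480,0:640]
    p=np.stack([(u-f['cx'])/f['fx']*z,(v-f['cy'])/f['fy']*z,z],-1)
    V=np.asarray(f['view']); w=(p-V[:3,3])@V[:3,:3]
    w[z==0]=np.nan; return w
def state():
    s=arm.get_state(); np.set_printoptions(precision=4,suppress=True)
    for k in ['t','q','eef_pos','ee_rot','force','width','gripper_force']: print(k,np.array(s[k]))
    return s
E
python3 - <<'E'
from h import *
s=state()
a=grab('scene');b=grab('top')
im=np.hstack([a['frame'],b['frame']])
cv2.imwrite('pics/s.png',a['frame'][:,:,::-1]);cv2.imwrite('pics/t.png',b['frame'][:,:,::-1])
print(a['view'],b['view'],a['fx'],b['fx'])
E
```

```text
pics
t 0.0
q [-0.8669  0.3594  0.0111 -0.0004 -1.2241 -0.2881]
eef_pos [ 0.2724 -0.6171  0.2476]
ee_rot [ 3.1399 -0.0001 -2.726 ]
force [1.4431 0.4279 0.7864]
width 0.08711281995047206
gripper_force 0.0
[[ 0.3981  0.9173  0.002  -0.3147]
 [ 0.6806 -0.2939 -0.6711 -0.2085]
 [-0.6151  0.2685 -0.7414  1.5863]
 [ 0.      0.      0.      1.    ]] [[-0.0279 -0.9996 -0.0052  0.1634]
 [-0.9983  0.0281 -0.0501  0.4691]
 [ 0.0503  0.0038 -0.9987  1.0689]
 [ 0.      0.      0.      1.    ]] 569.3433948068767 514.0687656037387
```

View pics/s.png

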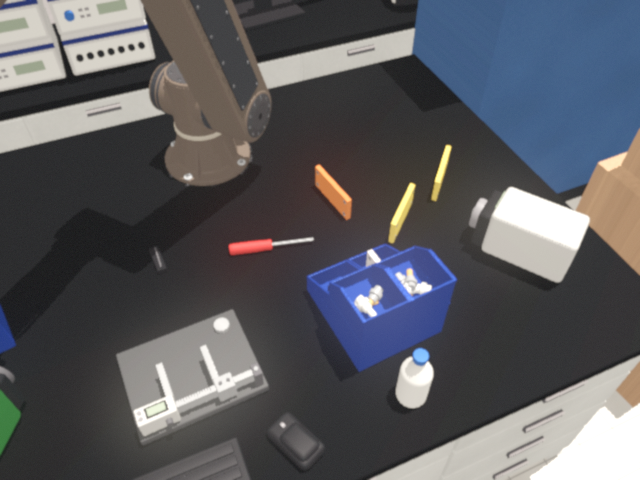

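View pics/t.png

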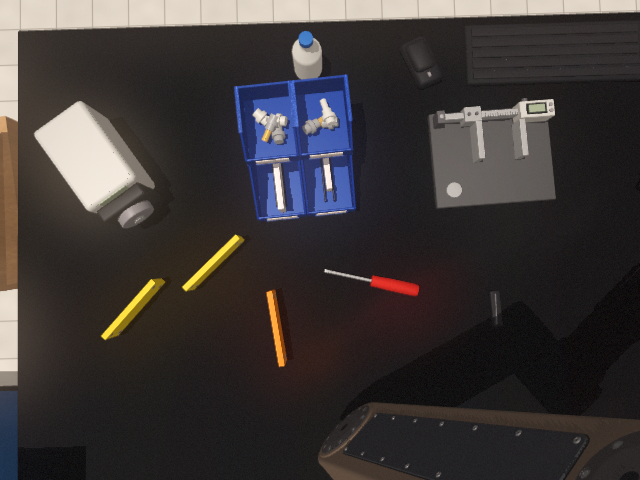

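Top view: the long plate is the bright strip in the left bin (280,185), reaching near the lip; the right bin's shorter strip (328,175) is the short plate. The look-alikes are yellow (213,263) and (132,310), and orange (276,328). The caliper's fixed jaw is at (477,140), the moving jaw at (520,138) and the disc at (454,190). I choose (280,185) and will measure and check it in a crop.

```bash
python3 - <<'E'
from h import *
f=dict(np.load('pics/top.npz')); w=pts(f); im=f['frame']
hsv=cv2.cvtColor(im,cv2.COLOR_RGB2HSV)
np.set_printoptions(precision=4,suppress=True)
def rep(n,m):
    p=w[m&np.isfinite(w[...,2])]; q=p[:,:2].astype(np.float32)
    r=cv2.minAreaRect(q); print(n,len(p),'mean',p.mean(0),'z',np.percentile(p[:,2],[2,50,98]),'rect',np.array(r[0]),np.array(r[1]),r[2])
box=lambda u0,v0,u1,v1:np.pad(np.ones((v1-v0,u1-u0),bool),((v0,480-v1),(u0,640-u1)))
Z=w[...,2]
white=(hsv[...,1]<90)&(hsv[...,2]>120)
rep('long',box(265,160,295,213)&(Z>.055)&(Z<.085)&white)
rep('short',box(318,150,340,200)&(Z>.03)&(Z<.06)&white)
blue=(hsv[...,0]>100)&(hsv[...,0]<130)&(hsv[...,1]>120)
# stacked bin rims
rep('rimtop',box(225,65,365,170)&(Z>.172)&(Z<.19))
rep('lip',box(245,195,365,225)&(Z>.043)&(Z<.06))
rep('base',box(420,90,570,215)&(Z>.018)&(Z<.03))
rep('jawF',box(462,124,490,165)&(Z>.06)&(Z<.08))
rep('jawM',box(508,124,530,165)&(Z>.06)&(Z<.08))
rep('disc',box(440,178,468,202)&(Z>.03)&(Z<.045))
crop=cv2.resize(im[70:230,225:365],None,fx=4,fy=3.7)
crop2=im[70:230,420:570]
cv2.imwrite('pics/c.png',np.hstack([cv2.resize(im[140:230,235:365],(400,300),interpolation=2),cv2.resize(crop2,(400,300),interpolation=2)])[:,:,::-1])
E
```

```text
long 292 mean [0.5808 0.2334 0.068 ] z [0.0568 0.0683 0.0721] rect [0.5812 0.2339] [0.0924 0.0124] 5.1789774894714355
short 182 mean [0.6084 0.1342 0.0432] z [0.037  0.0434 0.047 ] rect [0.6088 0.1342] [0.0635 0.0116] 5.2287983894348145
rimtop 1126 mean [0.7231 0.1955 0.1789] z [0.173  0.1792 0.1826] rect [0.707  0.1938] [0.1003 0.2065] 4.155371189117432
lip 330 mean [0.5325 0.1871 0.0505] z [0.0442 0.05   0.0591] rect [0.5402 0.1811] [0.2027 0.0468] 88.56034851074219
base 8722 mean [ 0.6216 -0.2093  0.0235] z [0.0195 0.0235 0.0277] rect [ 0.6384 -0.2117] [0.2002 0.2518] 2.8503637313842773
jawF 256 mean [ 0.6606 -0.1733  0.0684] z [0.0608 0.0688 0.0729] rect [ 0.6605 -0.174 ] [0.0712 0.0142] 2.0878889560699463
jawM 243 mean [ 0.661  -0.2604  0.0682] z [0.0611 0.0687 0.0728] rect [ 0.662  -0.2615] [0.0643 0.0143] 2.3774986267089844
disc 189 mean [ 0.5685 -0.1262  0.0355] z [0.0314 0.0355 0.039 ] rect [ 0.5685 -0.126 ] [0.0301 0.0307] 20.655019760131836
```

View pics/c.png

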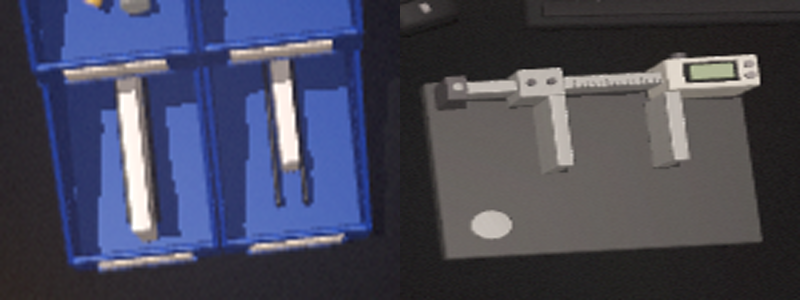

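The crop confirms it: the bright strip in the left bin is the long one. The right one is short, with its ribs showing in front. The jaws are open and the disc lies to the left. Next, the lip position and a jog helper.

```bash
cat >> h.py <<'E'
def rz(a): return R.from_euler('z',a)
def lean(yaw,phi):  # tool leaned phi toward -x of a frame with given yaw
    c,s=np.cos(phi),np.sin(phi)
    return rz(yaw)*R.from_matrix(np.array([[-c,0,s],[0,1,0],[-s,0,-c]]))
def jog(p,Rt,p0=None,R0=None,n=''):
    if p0 is None:
        s=arm.get_state(); p0=np.array(s['eef_pos']); R0=R.from_euler('xyz',s['ee_rot'])
    d=R0.inv().apply(np.array(p)-p0)*1000; r=(R0.inv()*Rt).as_rotvec()
    print(n,'d',d.round(1),'r',r.round(3)); 
BY=0.088; FR=np.array([.5352,.2299])   # plate yaw, front end (xy, centre line)
def bp(dx,z,dy=0): return np.r_[FR+rz(BY).apply([dx,dy,0])[:2],z]
def tcp(g,Rt): return g-Rt.apply([0,0,.003])
E
python3 - <<'E'
from h import *
f=dict(np.load('pics/top.npz')); w=pts(f)
l=rz(-BY).apply((w-np.r_[FR,0]).reshape(-1,3)).reshape(w.shape)
m=(abs(l[...,1])<.04)&(l[...,0]>-.05)&(l[...,0]<.0)&(abs(l[...,1])>.012)
for a in np.arange(-.04,.0,.004):
    k=m&(abs(l[...,0]-a)<.002); print(round(a,3),k.sum(),np.round(np.percentile(l[k][:,2],[10,50,90]),3) if k.sum() else '')
m=(abs(l[...,1])<.04)&(l[...,0]>.06)&(l[...,0]<.12)&(l[...,2]>.09)
print('roof front x',np.percentile(l[m][:,0],[1,5,10,25,50]),np.percentile(l[m][:,2],[5,95]))
Rt=lean(BY,np.radians(38))
g=bp(.022,.052); jog(tcp(g,Rt)+[0,0,.12]-0*g,Rt,n='above'); jog(tcp(g+[0,0,.10],Rt),Rt)
print(tcp(g,Rt))
E
```

```text
-0.04 51 [-0.003 -0.     0.002]
-0.036 47 [-0.002 -0.     0.002]
-0.032 49 [-0.003 -0.001  0.002]
-0.028 48 [-0.003 -0.001  0.003]
-0.024 50 [-0.002 -0.     0.002]
-0.02 50 [-0.002 -0.     0.002]
-0.016 85 [-0.002  0.013  0.034]
-0.012 82 [0.028 0.047 0.051]
-0.008 9 [0.046 0.048 0.051]
-0.004 31 [0.002 0.004 0.006]
roof front x [0.08371577 0.08447255 0.08497502 0.08691741 0.10230569] [0.10622792 0.14482193]
above d [-601.5  662.2   74.2] r [ 0.11  -0.658  0.315]
 d [-601.5  662.1   94.2] r [ 0.11  -0.658  0.315]
[0.55527503 0.23167118 0.05436403]
```

jog_arm(targets=[{"dx": -30,"dy": 33,"gripper": 0.3},{"dx": -58,"dy": 63,"gripper": 0.62},{"dx": -86,"dy": 94,"gripper": 0.62},{"dx": -114,"dy": 125,"gripper": 0.62},{"dx": -142,"dy": 156,"gripper": 0.62},{"dx": -170,"dy": 187,"gripper": 0.62},{"dx": -198,"dy": 218,"gripper": 0.62},{"dx": -226,"dy": 249,"gripper": 0.62}])

```text
invalid input at $.targets[0]: expected keys dx, dy, dz, rx, ry, rz, gripper
```

jog_arm(targets=[{"dx": -28,"dy": 31,"gripper": 0.62},{"dx": -56,"dy": 62,"gripper": 0.62},{"dx": -84,"dy": 93,"gripper": 0.62},{"dx": -112,"dy": 124,"gripper": 0.62},{"dx": -140,"dy": 155,"gripper": 0.62},{"dx": -168,"dy": 186,"gripper": 0.62},{"dx": -196,"dy": 217,"gripper": 0.62},{"dx": -224,"dy": 248,"gripper": 0.62}])

```text
invalid input at $.targets[0]: expected keys dx, dy, dz, rx, ry, rz, gripper
```

```bash
python3 - <<'E'
from h import *
state(); Rt=lean(BY,np.radians(38)); g=bp(.022,.052)
jog(tcp(g+[0,0,.12],Rt),Rt)
E
```

```text
t 0.1
q [-0.8669  0.3593  0.0111 -0.0003 -1.2241 -0.2881]
eef_pos [ 0.2724 -0.6171  0.2477]
ee_rot [ 3.1401 -0.0002 -2.7259]
force [-0.4905 -0.1943  1.0979]
width 0.08749461038108917
gripper_force 0.0
 d [-601.5  662.2   74.2] r [ 0.11  -0.658  0.315]
```

All keys needed.

jog_arm(targets=[{"dx": -28,"dy": 31,"dz": 0,"rx": 0,"ry": 0,"rz": 0,"gripper": 0.3},{"dx": -56,"dy": 62,"dz": 0,"rx": 0,"ry": 0,"rz": 0,"gripper": 0.62},{"dx": -84,"dy": 93,"dz": 0,"rx": 0,"ry": 0,"rz": 0,"gripper": 0.62},{"dx": -112,"dy": 124,"dz": 0,"rx": 0,"ry": 0,"rz": 0,"gripper": 0.62},{"dx": -140,"dy": 155,"dz": 0,"rx": 0,"ry": 0,"rz": 0,"gripper": 0.62},{"dx": -168,"dy": 186,"dz": 0,"rx": 0,"ry": 0,"rz": 0,"gripper": 0.62},{"dx": -196,"dy": 217,"dz": 0,"rx": 0,"ry": 0,"rz": 0,"gripper": 0.62},{"dx": -224,"dy": 248,"dz": 0,"rx": 0,"ry": 0,"rz": 0,"gripper": 0.62}])

```text
t: 0.77
eef_pos: [0.377, -0.299, 0.2484]
ee_rot: [3.141, 0.0, -2.726]
force: [1.8, -0.2, 0.5]
width: 0.04
gripper_force: 0.0
```

jog_arm(targets=[{"dx": -28,"dy": 31,"dz": 0,"rx": 0,"ry": 0,"rz": 0,"gripper": 0.62},{"dx": -56,"dy": 62,"dz": 0,"rx": 0,"ry": 0,"rz": 0,"gripper": 0.62},{"dx": -84,"dy": 93,"dz": 0,"rx": 0,"ry": 0,"rz": 0,"gripper": 0.62},{"dx": -112,"dy": 124,"dz": 0,"rx": 0,"ry": 0,"rz": 0,"gripper": 0.62},{"dx": -140,"dy": 155,"dz": 0,"rx": 0,"ry": 0,"rz": 0,"gripper": 0.62},{"dx": -168,"dy": 186,"dz": 0,"rx": 0,"ry": 0,"rz": 0,"gripper": 0.62},{"dx": -196,"dy": 217,"dz": 0,"rx": 0,"ry": 0,"rz": 0,"gripper": 0.62},{"dx": -224,"dy": 248,"dz": 0,"rx": 0,"ry": 0,"rz": 0,"gripper": 0.62}])

```text
t: 1.43
eef_pos: [0.4815, 0.0178, 0.2487]
ee_rot: [3.142, 0.0, -2.725]
force: [1.5, -0.8, -0.5]
width: 0.0333
gripper_force: 0.0
```

```bash
python3 - <<'E'
from h import *
state(); Rt=lean(BY,np.radians(38)); g=bp(.022,.052)
jog(tcp(g+[0,0,.12],Rt),Rt)
E
```

```text
t 1.4333
q [ 0.4462  0.0356 -0.3992 -0.0001 -1.1356 -1.6008]
eef_pos [0.4815 0.0178 0.2487]
ee_rot [ 3.1415  0.0004 -2.7254]
force [ 1.4597 -0.824  -0.5389]
width 0.03330690722463057
gripper_force 0.0
 d [-153.9  165.8   74.4] r [ 0.109 -0.657  0.316]
```

jog_arm(targets=[{"dx": -20,"dy": 21,"dz": 9,"rx": 0.014,"ry": -0.082,"rz": 0.04,"gripper": 0.62},{"dx": -39,"dy": 42,"dz": 18,"rx": 0.027,"ry": -0.164,"rz": 0.079,"gripper": 0.62},{"dx": -58,"dy": 62,"dz": 28,"rx": 0.041,"ry": -0.246,"rz": 0.118,"gripper": 0.62},{"dx": -77,"dy": 83,"dz": 37,"rx": 0.055,"ry": -0.329,"rz": 0.158,"gripper": 0.62},{"dx": -96,"dy": 104,"dz": 46,"rx": 0.068,"ry": -0.41,"rz": 0.198,"gripper": 0.62},{"dx": -116,"dy": 124,"dz": 56,"rx": 0.082,"ry": -0.493,"rz": 0.237,"gripper": 0.62},{"dx": -135,"dy": 145,"dz": 65,"rx": 0.095,"ry": -0.575,"rz": 0.277,"gripper": 0.62},{"dx": -154,"dy": 166,"dz": 74,"rx": 0.109,"ry": -0.657,"rz": 0.316,"gripper": 0.62}])

```text
t: 2.1
eef_pos: [0.549, 0.1441, 0.2193]
ee_rot: [-3.102, 0.529, -2.97]
force: [2.2, -2.1, 2.3]
width: 0.0333
gripper_force: 0.0
```

```bash
python3 - <<'E'
from h import *
state(); Rt=lean(BY,np.radians(38)); g=bp(.022,.052)
jog(tcp(g+[0,0,.06],Rt),Rt); jog(tcp(g,Rt),Rt)
f=grab('wrist'); cv2.imwrite('pics/w1.png',f['frame'][:,:,::-1])
E
```

```text
t 2.1
q [ 0.6149 -0.0513 -0.9708  0.9648 -0.3115 -2.9051]
eef_pos [0.549  0.1441 0.2193]
ee_rot [-3.102   0.5286 -2.9701]
force [ 2.173  -2.107   2.2999]
width 0.03325970172970584
gripper_force 0.0
 d [34.7 89.1 97.8] r [ 0.007 -0.133  0.072]
 d [ 65.   91.2 149.6] r [ 0.007 -0.133  0.072]
```

View pics/w1.png

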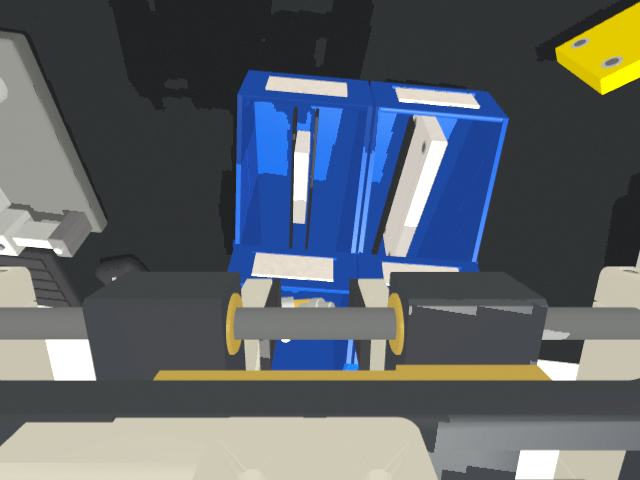

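The wrist view shows the two lower bins, with the long plate at (415,185), the short one at (300,175) and the fingers at (235,325) and (400,325). The joints are near their limits (q3, q5, q6), so I'll fit a quick kinematic model and choose a reachable lean and wrist branch.

```bash
cat > kin.py <<'E'
from h import *
from scipy.optimize import least_squares
D=[([-.8669,.3594,.0111,-.0004,-1.2241,-.2881],[.2724,-.6171,.2476],[3.1399,-.0001,-2.726]),
([.4462,.0356,-.3992,-.0001,-1.1356,-1.6008],[.4815,.0178,.2487],[3.1415,.0004,-2.7254]),
([.6149,-.0513,-.9708,.9648,-.3115,-2.9051],[.549,.1441,.2193],[-3.102,.5286,-2.9701])]
e=lambda ax,a:R.from_euler(ax,a)
def fk(q,p,s4=-1):
    a,b,d,z0,L,r0=p
    R1=e('z',q[0]); A=R1*e('y',q[1]); B=R1*e('y',q[1]-q[2]); C=B*e('x',s4*q[3])*e('y',-q[4])
    F=C*e('x',-q[5])
    return R1.apply([r0,0,z0])+A.apply([0,0,a])+B.apply([b,0,0])+C.apply([L,-d,0]),F
def fit(s4):
    def res(p): return np.concatenate([fk(q,p,s4)[0]-np.array(x) for q,x,_ in D])
    o=least_squares(res,[.6,.46,.19,.3,.25,0]); return o
if __name__=='__main__':
    for s4 in (1,-1):
        o=fit(s4); print(s4,o.x.round(4),np.abs(o.fun).max())
        Rc=[(fk(q,o.x,s4)[1].inv()*e('xyz',r)).as_rotvec().round(3) for q,_,r in D]; print(Rc)
E
python3 kin.py
```

```text
1 [ 0.3154 -0.291   0.2061 -0.1616  0.0266  0.7838] 0.10278558393747211
[array([-1.209,  1.209, -1.208]), array([-1.209,  1.209, -1.209]), array([-2.348, -0.789, -1.78 ])]
-1 [ 0.6016  0.4636  0.1918  0.1988  0.3561 -0.    ] 6.95649214389367e-05
[array([-1.209,  1.209, -1.209]), array([-1.209,  1.209, -1.209]), array([-1.209,  1.209, -1.209])]
```

```bash
cat >> kin.py <<'E'
P=[0.6016,0.4636,0.1918,0.1988,0.3561,0]; RC=R.from_rotvec([-1.2092,1.2092,-1.2092])
P=fit(-1).x
LO=np.array([-3.07,-1.43,-1.02,-3.03,-3.05,-3.03]);HI=np.array([3.07,2.12,1.25,1.67,0,3.03])
def ik(p,Rt,seed):
    def res(q):
        x,F=fk(q,P); return np.r_[(x-p)*5,((F*RC).inv()*Rt).as_rotvec()]
    o=least_squares(res,np.clip(seed,LO+.01,HI-.01),bounds=(LO,HI)); return o.x,np.abs(o.fun).max()
def plan(phi0,th,dg=.014,zg=.052,flip=False):
    F=R.from_euler('z',np.pi if flip else 0); out=[]
    q=np.array([.6,.3,-.4,.2,-.8,.3 if flip else -2.7])
    piv=np.array([.150,0,.004])
    def add(n,dx,z,phi,q):
        Rt=lean(BY,phi)*F; q,e=ik(tcp(bp(dx,z),Rt),Rt,q); print(f'  {n:7s} dx{dx*1e3:6.1f} z{z*1e3:6.1f} phi{np.degrees(phi):5.1f} err{e:.4f}',q.round(2)); return q
    q=add('hover',dg,zg+.12,phi0,q); q=add('grasp',dg,zg,phi0,q)
    rel=np.array([dg-.150,zg-.004]); c,s=np.cos(th),np.sin(th)
    g=np.array([.150,.006])+[c*rel[0]+s*rel[1],-s*rel[0]+c*rel[1]]
    q=add('tilt',*g,phi0-th,q); g=g+.105*np.array([-c,s]); q=add('pull',*g,phi0-th,q)
    q=add('up',g[0],g[1]+.08,phi0-th,q); return q
if __name__=='__main__':
  for fl in (0,1):
    for p0 in (18,28): print(fl,p0); plan(np.radians(p0),np.radians(16),flip=fl)
E
python3 kin.py | tail -24
```

```text
0 18
  hover   dx  14.0 z 172.0 phi 18.0 err0.0000 [ 0.84  0.14 -0.66  0.4  -0.57 -2.63]
  grasp   dx  14.0 z  52.0 phi 18.0 err0.0253 [ 0.71  0.3  -0.9   0.87 -0.22 -3.03]
  tilt    dx  32.5 z  89.6 phi  2.0 err0.0000 [ 0.72  0.38 -0.36  0.03 -0.8  -2.22]
  pull    dx -68.4 z 118.6 phi  2.0 err0.0000 [ 0.84  0.21 -0.54  0.03 -0.8  -2.35]
  up      dx -68.4 z 198.6 phi  2.0 err0.0000 [ 0.84  0.12 -0.43  0.03 -0.99 -2.34]
0 28
  hover   dx  14.0 z 172.0 phi 28.0 err0.0415 [ 0.78  0.08 -0.89  0.87 -0.36 -3.03]
  grasp   dx  14.0 z  52.0 phi 28.0 err0.1850 [ 0.69  0.28 -0.9   0.91 -0.2  -3.03]
  tilt    dx  32.5 z  89.6 phi 12.0 err0.0000 [ 0.78  0.31 -0.59  0.27 -0.52 -2.48]
  pull    dx -68.4 z 118.6 phi 12.0 err0.0000 [ 0.93  0.13 -0.77  0.3  -0.56 -2.65]
  up      dx -68.4 z 198.6 phi 12.0 err0.0000 [ 0.94  0.03 -0.63  0.22 -0.78 -2.57]
1 18
  hover   dx  14.0 z 172.0 phi 18.0 err0.0000 [ 0.84  0.14 -0.66  0.4  -0.57  0.51]
  grasp   dx  14.0 z  52.0 phi 18.0 err0.0000 [ 0.56  0.28 -0.97  1.34 -0.14 -0.22]
  tilt    dx  32.5 z  89.6 phi  2.0 err0.0000 [ 0.72  0.38 -0.36  0.03 -0.8   0.92]
  pull    dx -68.4 z 118.6 phi  2.0 err0.0000 [ 0.84  0.21 -0.54  0.03 -0.8   0.79]
  up      dx -68.4 z 198.6 phi  2.0 err0.0000 [ 0.84  0.12 -0.43  0.03 -0.99  0.8 ]
1 28
  hover   dx  14.0 z 172.0 phi 28.0 err0.0000 [ 0.69  0.07 -0.96  1.16 -0.3  -0.12]
  grasp   dx  14.0 z  52.0 phi 28.0 err0.1149 [ 0.49  0.27 -0.99  1.67 -0.2  -0.48]
  tilt    dx  32.5 z  89.6 phi 12.0 err0.0000 [ 0.78  0.31 -0.59  0.27 -0.52  0.66]
  pull    dx -68.4 z 118.6 phi 12.0 err0.0000 [ 0.93  0.13 -0.77  0.3  -0.56  0.49]
  up      dx -68.4 z 198.6 phi 12.0 err0.0000 [ 0.94  0.03 -0.63  0.22 -0.78  0.58]
```

```bash
cat >> kin.py <<'E'
CY=0.044; CC=np.array([.6384,-.2117])
def cp(x,y,z): return np.r_[CC+rz(CY).apply([x,y,0])[:2],z]
E
python3 - <<'E'
from kin import *
for p0 in (10,12,14): plan(np.radians(p0),np.radians(16),dg=.012)
q=np.array([0,.3,-.4,0,-.8,-1.8])
for n,x,y,z,phi in [('place',-.088,.02,.072,12),('push',.015,-.085,.055,0)]:
    Rt=lean(CY,np.radians(phi)); q,e=ik(cp(x,y,z),Rt,q); print(n,e.round(4),q.round(2))
phi=np.radians(12);Rt=lean(BY,phi);jog(tcp(bp(.012,.172),Rt),Rt);state()
E
```

```text
hover   dx  12.0 z 172.0 phi 10.0 err0.0000 [ 0.8   0.2  -0.47  0.16 -0.78 -2.39]
  grasp   dx  12.0 z  52.0 phi 10.0 err0.0000 [ 0.79  0.35 -0.64  0.25 -0.47 -2.49]
  tilt    dx  30.6 z  90.2 phi -6.0 err0.0000 [ 0.67  0.45 -0.21 -0.07 -1.   -2.12]
  pull    dx -70.4 z 119.1 phi -6.0 err0.0000 [ 0.78  0.28 -0.4  -0.08 -0.98 -2.21]
  up      dx -70.4 z 199.1 phi -6.0 err0.0000 [ 0.78  0.19 -0.3  -0.07 -1.16 -2.23]
  hover   dx  12.0 z 172.0 phi 12.0 err0.0000 [ 0.81  0.18 -0.52  0.21 -0.73 -2.44]
  grasp   dx  12.0 z  52.0 phi 12.0 err0.0000 [ 0.79  0.33 -0.7   0.35 -0.4  -2.59]
  tilt    dx  30.6 z  90.2 phi -4.0 err0.0000 [ 0.68  0.43 -0.25 -0.05 -0.95 -2.14]
  pull    dx -70.4 z 119.1 phi -4.0 err0.0000 [ 0.79  0.26 -0.43 -0.06 -0.94 -2.24]
  up      dx -70.4 z 199.1 phi -4.0 err0.0000 [ 0.79  0.17 -0.33 -0.05 -1.12 -2.25]
  hover   dx  12.0 z 172.0 phi 14.0 err0.0000 [ 0.82  0.16 -0.57  0.26 -0.68 -2.5 ]
  grasp   dx  12.0 z  52.0 phi 14.0 err0.0000 [ 0.78  0.32 -0.78  0.51 -0.32 -2.74]
  tilt    dx  30.6 z  90.2 phi -2.0 err0.0000 [ 0.7   0.41 -0.28 -0.03 -0.9  -2.16]
  pull    dx -70.4 z 119.1 phi -2.0 err0.0000 [ 0.81  0.24 -0.47 -0.03 -0.89 -2.28]
  up      dx -70.4 z 199.1 phi -2.0 err0.0000 [ 0.81  0.15 -0.37 -0.03 -1.08 -2.28]
place 0.0 [-0.01  0.3  -0.55 -0.03 -0.51 -1.49]
push 0.0 [-0.15  0.59 -0.09  0.   -0.9  -1.37]
 d [11.2 86.1 42.4] r [-0.008  0.325  0.074]
t 2.15
q [ 0.6116 -0.0552 -0.9777  0.9856 -0.306  -2.9206]
eef_pos [0.5477 0.1455 0.2201]
ee_rot [-3.1017  0.5331 -2.9672]
force [-2.8107 -2.167  -2.7917]
width 0.0333500010202518
gripper_force 0.0
```

jog_arm(targets=[{"dx": 2,"dy": 14,"dz": 0,"rx": 0,"ry": 0.07,"rz": 0.01,"gripper": 0.62},{"dx": 4,"dy": 28,"dz": 10,"rx": 0,"ry": 0.14,"rz": 0.02,"gripper": 0.62},{"dx": 6,"dy": 43,"dz": 20,"rx": 0,"ry": 0.21,"rz": 0.035,"gripper": 0.62},{"dx": 8,"dy": 58,"dz": 30,"rx": 0,"ry": 0.27,"rz": 0.05,"gripper": 0.62},{"dx": 10,"dy": 72,"dz": 38,"rx": -0.008,"ry": 0.31,"rz": 0.065,"gripper": 0.62},{"dx": 11,"dy": 86,"dz": 42,"rx": -0.008,"ry": 0.325,"rz": 0.074,"gripper": 0.62},{"dx": 11,"dy": 86,"dz": 42,"rx": -0.008,"ry": 0.325,"rz": 0.074,"gripper": 0.62},{"dx": 11,"dy": 86,"dz": 42,"rx": -0.008,"ry": 0.325,"rz": 0.074,"gripper": 0.62}])

```text
t: 2.82
eef_pos: [0.5484, 0.2271, 0.1752]
ee_rot: [-3.14, 0.205, -3.057]
force: [0.2, -0.4, 0.9]
width: 0.0336
gripper_force: 0.0
```

```bash
python3 - <<'E'
from kin import *
s=state(); phi=np.radians(12);Rt=lean(BY,phi);jog(tcp(bp(.012,.172),Rt),Rt);jog(tcp(bp(.012,.052),Rt),Rt)
f=grab('wrist'); w=pts(f); l=rz(-BY).apply((w-np.r_[FR,0]).reshape(-1,3)).reshape(w.shape)
hsv=cv2.cvtColor(f['frame'],cv2.COLOR_RGB2HSV)
m=(abs(l[...,1])<.03)&(l[...,0]>-.008)&(l[...,0]<.09)&(l[...,2]>.055)&(l[...,2]<.08)&(hsv[...,1]<90)
q=l[m]; print(len(q),cv2.minAreaRect(q[:,:2].astype(np.float32)),np.percentile(q[:,2],[5,50,95]),np.percentile(q[:,0],[.5,2]))
for a in (.005,.02,.035,.05,.065): k=abs(q[:,0]-a)<.005; print(a,np.percentile(q[k,1],[3,50,97]).round(4))
E
```

```text
t 2.8167
q [ 0.8017  0.1826 -0.5113  0.204  -0.7331 -2.4305]
eef_pos [0.5484 0.2271 0.1752]
ee_rot [-3.1395  0.2052 -3.0574]
force [ 0.2143 -0.4157  0.873 ]
width 0.03360068725369728
gripper_force 0.0
 d [ 1.6  3.9 -0. ] r [-0.003 -0.004 -0.004]
 d [ 26.1   4.1 117.4] r [-0.003 -0.004 -0.004]
1799 ((0.042890891432762146, -0.0009705657139420509), (0.012444586493074894, 0.09104908257722855), 89.71772003173828) [0.0654 0.0688 0.0698] [-0.0024 -0.0022]
0.005 [-0.0069 -0.0013  0.0043]
0.02 [-0.0064 -0.0013  0.0044]
0.035 [-0.0065 -0.0013  0.0046]
0.05 [-0.0066 -0.0006  0.0048]
0.065 [-0.0068 -0.0013  0.0049]
```

jog_arm(targets=[{"dx": 3,"dy": 3,"dz": 15,"rx": 0,"ry": 0,"rz": 0,"gripper": 0.62},{"dx": 7,"dy": 3,"dz": 31,"rx": 0,"ry": 0,"rz": 0,"gripper": 0.62},{"dx": 11,"dy": 3,"dz": 47,"rx": 0,"ry": 0,"rz": 0,"gripper": 0.62},{"dx": 15,"dy": 3,"dz": 63,"rx": 0,"ry": 0,"rz": 0,"gripper": 0.62},{"dx": 19,"dy": 3,"dz": 79,"rx": 0,"ry": 0,"rz": 0,"gripper": 0.62},{"dx": 23,"dy": 3,"dz": 95,"rx": 0,"ry": 0,"rz": 0,"gripper": 0.62},{"dx": 25,"dy": 3,"dz": 108,"rx": 0,"ry": 0,"rz": 0,"gripper": 0.62},{"dx": 27,"dy": 3,"dz": 117,"rx": 0,"ry": 0,"rz": 0,"gripper": 0.62}])

```text
t: 3.53
eef_pos: [0.545, 0.2285, 0.0554]
ee_rot: [-3.141, 0.205, -3.058]
force: [0.9, 0.5, 0.1]
width: 0.0331
gripper_force: 0.0
```

jog_arm(targets=[{"dx": 0,"dy": 0,"dz": 0,"rx": 0,"ry": 0,"rz": 0,"gripper": 0.62},{"dx": 0,"dy": 0,"dz": 0,"rx": 0,"ry": 0,"rz": 0,"gripper": 0.62},{"dx": 0,"dy": 0,"dz": 0,"rx": 0,"ry": 0,"rz": 0,"gripper": 1},{"dx": 0,"dy": 0,"dz": 0,"rx": 0,"ry": 0,"rz": 0,"gripper": 1},{"dx": 0,"dy": 0,"dz": 0,"rx": 0,"ry": 0,"rz": 0,"gripper": 1},{"dx": 0,"dy": 0,"dz": 0,"rx": 0,"ry": 0,"rz": 0,"gripper": 1},{"dx": 0,"dy": 0,"dz": 0,"rx": 0,"ry": 0,"rz": 0,"gripper": 1},{"dx": 0,"dy": 0,"dz": 0,"rx": 0,"ry": 0,"rz": 0,"gripper": 1}], force=50)

```text
t: 4.2
eef_pos: [0.5464, 0.2304, 0.0567]
ee_rot: [3.142, 0.207, -3.058]
force: [-3.1, 0.6, 6.4]
width: 0.012
gripper_force: 50.0
```

```bash
cat >> kin.py <<'E'
def tiltrows(n,th,slide=0.,rise=0.,pivz=.004,pivx=.148):
    "rows (tool frame) for pivoting plate nose-up by th about rear bottom edge, with slide along -x and rise"
    s=arm.get_state(); p0=np.array(s['eef_pos']); R0=R.from_euler('xyz',s['ee_rot'])
    ay=rz(BY).apply([0,1,0]); piv=bp(pivx,pivz)
    for k in range(1,n+1):
        f=k/n; Q=R.from_rotvec(ay*th*f)
        p=piv+Q.apply(p0-piv)+rz(BY).apply([-slide*f,0,rise*f])
        jog(p,Q*R0,p0,R0,n=k)
E
python3 - <<'E'
from kin import *
s=state(); tiltrows(8,np.radians(16),slide=.006,rise=.002)
E
```

```text
t 4.2
q [ 0.7944  0.3314 -0.6924  0.342  -0.4107 -2.5865]
eef_pos [0.5464 0.2304 0.0567]
ee_rot [ 3.1416  0.2067 -3.058 ]
force [-3.0933  0.5971  6.4242]
width 0.012001507880707975
gripper_force 49.99073088169098
1 d [-2.2  0.  -4.6] r [ 0.     0.035 -0.   ]
2 d [-4.5  0.  -9.2] r [ 0.    0.07 -0.  ]
3 d [ -7.    0.  -13.6] r [ 0.     0.105 -0.   ]
4 d [ -9.6   0.  -18. ] r [ 0.001  0.14  -0.   ]
5 d [-12.3   0.  -22.2] r [ 0.001  0.175 -0.   ]
6 d [-15.2   0.  -26.2] r [ 0.001  0.209 -0.   ]
7 d [-18.1   0.1 -30.2] r [ 0.001  0.244 -0.   ]
8 d [-21.3   0.1 -34. ] r [ 0.001  0.279 -0.   ]
```

jog_arm(targets=[{"dx": -1,"dy": 0,"dz": -2.3,"rx": 0,"ry": 0.018,"rz": 0,"gripper": 1},{"dx": -2,"dy": 0,"dz": -4.6,"rx": 0,"ry": 0.035,"rz": 0,"gripper": 1},{"dx": -3.3,"dy": 0,"dz": -7,"rx": 0,"ry": 0.053,"rz": 0,"gripper": 1},{"dx": -4.5,"dy": 0,"dz": -9.2,"rx": 0,"ry": 0.07,"rz": 0,"gripper": 1},{"dx": -5.8,"dy": 0,"dz": -11.4,"rx": 0,"ry": 0.087,"rz": 0,"gripper": 1},{"dx": -7,"dy": 0,"dz": -13.6,"rx": 0,"ry": 0.105,"rz": 0,"gripper": 1},{"dx": -8.3,"dy": 0,"dz": -15.8,"rx": 0,"ry": 0.122,"rz": 0,"gripper": 1},{"dx": -9.6,"dy": 0,"dz": -18,"rx": 0,"ry": 0.14,"rz": 0,"gripper": 1}])

```text
t: 4.87
eef_pos: [0.5518, 0.2307, 0.0754]
ee_rot: [-3.141, 0.065, -3.058]
force: [1.8, -0.3, -2.6]
width: 0.012
gripper_force: 50.0
```

```bash
cat >> kin.py <<'E'
def plate_pitch(name='wrist',show=True,yaw=BY,org=None):
    "side/top edge of plate: report points that look like plate, in frame (bin)"
    f=grab(name); w=pts(f); o=np.r_[FR,0] if org is None else org
    l=rz(-yaw).apply((w-o).reshape(-1,3)).reshape(w.shape)
    hsv=cv2.cvtColor(f['frame'],cv2.COLOR_RGB2HSV); return f,l,hsv
E
python3 - <<'E'
from kin import *
state()
f,l,hsv=plate_pitch('top')
m=(abs(l[...,1]+.001)<.006)&(l[...,0]>.04)&(l[...,0]<.09)&(l[...,2]>.05)&(l[...,2]<.104)&(hsv[...,1]<90)
q=l[m]; print(len(q), np.degrees(np.arctan(np.polyfit(q[:,0],q[:,2],1)[0])), np.polyval(np.polyfit(q[:,0],q[:,2],1),[.04,.084]))
tiltrows(4,np.radians(8),slide=.006,rise=.001)
E
```

```text
t 4.8667
q [ 0.7471  0.3688 -0.4462  0.0619 -0.706  -2.2806]
eef_pos [0.5518 0.2307 0.0754]
ee_rot [-3.1413  0.0647 -3.0581]
force [ 1.7952 -0.338  -2.6261]
width 0.011958269348097047
gripper_force 49.989879727363586Traceback (most recent call last):
  File "<stdin>", line 5, in <module>
    raise TypeError("expected non-empty vector for x")
TypeError: expected non-empty vector for x
```

jog_arm(targets=[{"dx": -1.8,"dy": 0,"dz": -2,"rx": 0,"ry": 0.018,"rz": 0,"gripper": 1},{"dx": -3.6,"dy": 0,"dz": -4,"rx": 0,"ry": 0.035,"rz": 0,"gripper": 1},{"dx": -5.3,"dy": 0,"dz": -6,"rx": 0,"ry": 0.053,"rz": 0,"gripper": 1},{"dx": -7,"dy": 0,"dz": -8,"rx": 0,"ry": 0.07,"rz": 0,"gripper": 1},{"dx": -8.7,"dy": 0,"dz": -10,"rx": 0,"ry": 0.087,"rz": 0,"gripper": 1},{"dx": -9.2,"dy": 0,"dz": -12.5,"rx": 0,"ry": 0.105,"rz": 0,"gripper": 1},{"dx": -9.6,"dy": 0,"dz": -15,"rx": 0,"ry": 0.122,"rz": 0,"gripper": 1},{"dx": -10,"dy": 0,"dz": -17,"rx": 0,"ry": 0.14,"rz": 0,"gripper": 1}])

```text
t: 5.58
eef_pos: [0.5602, 0.2311, 0.0927]
ee_rot: [-3.141, -0.076, -3.059]
force: [1.3, -0.0, -1.9]
width: 0.012
gripper_force: 50.0
```

```bash
python3 - <<'E'
from kin import *
s=state()
f,l,hsv=plate_pitch('wrist'); im=f['frame']
m=(abs(l[...,1]+.001)<.02)&(l[...,0]>-.06)&(l[...,0]<.09)&(l[...,2]>.06)&(l[...,2]<.125)&(hsv[...,1]<90)
im2=im.copy(); im2[m]=(255,0,0)
q=l[m]
for a in np.arange(-.02,.09,.01):
    k=abs(q[:,0]-a)<.004
    if k.sum()>3: print(round(a,3),k.sum(),np.percentile(q[k,1],[5,95]).round(4),np.percentile(q[k,2],[5,50,95]).round(4))
cv2.imwrite('pics/w2.png',np.hstack([im,im2])[:, :, ::-1][60:480:1,::2][:,:])
E
```

```text
t 5.5833
q [ 0.6869  0.4245 -0.2556 -0.0516 -0.954  -2.1436]
eef_pos [0.5602 0.2311 0.0927]
ee_rot [-3.1407 -0.0755 -3.0587]
force [ 1.274  -0.0129 -1.9359]
width 0.01197034272599775
gripper_force 49.9906200170517
0.0 165 [-0.0065  0.0036] [0.0604 0.0636 0.0673]
0.01 1608 [-0.0148  0.0123] [0.0753 0.0873 0.101 ]
0.02 150 [-0.0124  0.0099] [0.0894 0.1167 0.1222]
0.03 776 [-0.0108  0.0082] [0.1024 0.1156 0.1188]
0.04 412 [-0.0067  0.0038] [0.0994 0.1006 0.1019]
0.05 5 [-0.0062  0.0026] [0.0978 0.098  0.0981]
```

View pics/w2.png

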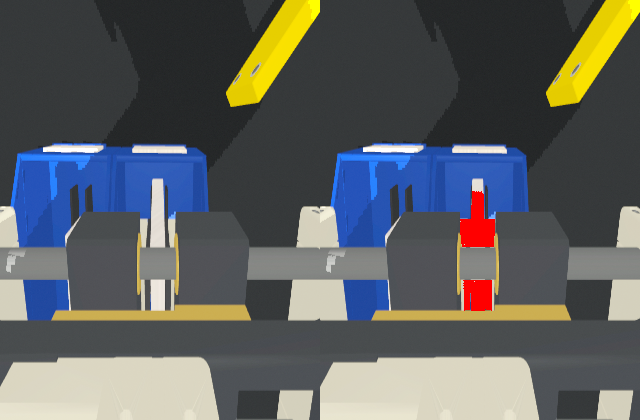

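The wrist view shows the plate between the fingers at (157,240), nose up about 15–16°. Its bottom front corner is at z≈44 mm, so it needs about 9 mm more before passing the lip.

```bash
python3 - <<'E'
from kin import *
s=arm.get_state(); p=np.array(s['eef_pos']); R0=R.from_euler('xyz',s['ee_rot'])
jog(p+[0,0,.009],R0,p,R0,'rise')
d=rz(BY).apply([-np.cos(.28),0,np.sin(.28)])
for L in (.05,.12): jog(p+[0,0,.009]+L*d,R0,p,R0,L)
E
```

```text
rise d [ 0.7 -0.  -9. ] r [0. 0. 0.]
0.05 d [ 49.6  -0.3 -19.1] r [0. 0. 0.]
0.12 d [118.2  -0.6 -33.3] r [0. 0. 0.]
```

jog_arm(targets=[{"dx": 0,"dy": 0,"dz": -4,"rx": 0,"ry": 0,"rz": 0,"gripper": 1},{"dx": 0.7,"dy": 0,"dz": -9,"rx": 0,"ry": 0,"rz": 0,"gripper": 1},{"dx": 4,"dy": 0,"dz": -10,"rx": 0,"ry": 0,"rz": 0,"gripper": 1},{"dx": 9,"dy": 0,"dz": -11,"rx": 0,"ry": 0,"rz": 0,"gripper": 1},{"dx": 14,"dy": 0,"dz": -12,"rx": 0,"ry": 0,"rz": 0,"gripper": 1},{"dx": 19,"dy": 0,"dz": -13,"rx": 0,"ry": 0,"rz": 0,"gripper": 1},{"dx": 24,"dy": 0,"dz": -14,"rx": 0,"ry": 0,"rz": 0,"gripper": 1},{"dx": 30,"dy": 0,"dz": -15,"rx": 0,"ry": 0,"rz": 0,"gripper": 1}])

```text
t: 6.3
eef_pos: [0.5313, 0.2289, 0.1106]
ee_rot: [-3.141, -0.074, -3.058]
force: [-0.7, -0.1, -3.9]
width: 0.0117
gripper_force: 50.0
```

```bash
python3 - <<'E'
from kin import *
s=state()
f,l,hsv=plate_pitch('wrist')
m=(abs(l[...,1]+.001)<.0055)&(l[...,0]>-.06)&(l[...,0]<.09)&(l[...,2]>.06)&(l[...,2]<.13)&(hsv[...,1]<90)
q=l[m]
for a in np.arange(-.05,.09,.01):
    k=abs(q[:,0]-a)<.004
    if k.sum()>3: print(round(a,3),k.sum(),np.percentile(q[k,2],[5,50,95]).round(4))
E
```

```text
t 6.3
q [ 0.7161  0.365  -0.3031 -0.0528 -0.9634 -2.172 ]
eef_pos [0.5313 0.2289 0.1106]
ee_rot [-3.1411 -0.0741 -3.0582]
force [-0.7218 -0.0893 -3.8851]
width 0.011728246817350392
gripper_force 49.98969554901123
-0.03 337 [0.0649 0.0737 0.0813]
-0.02 872 [0.0906 0.1043 0.1157]
0.0 207 [0.12   0.1211 0.1221]
0.01 381 [0.1175 0.1187 0.1202]
0.02 34 [0.1163 0.1168 0.1176]
```

jog_arm(targets=[{"dx": 7,"dy": 0,"dz": -1.2,"rx": 0,"ry": 0,"rz": 0,"gripper": 1},{"dx": 16,"dy": 0,"dz": -2.8,"rx": 0,"ry": 0,"rz": 0,"gripper": 1},{"dx": 26,"dy": 0,"dz": -4.6,"rx": 0,"ry": 0,"rz": 0,"gripper": 1},{"dx": 38,"dy": 0,"dz": -6.8,"rx": 0,"ry": 0,"rz": 0,"gripper": 1},{"dx": 50,"dy": 0,"dz": -9,"rx": 0,"ry": 0,"rz": 0,"gripper": 1},{"dx": 62,"dy": 0,"dz": -11,"rx": 0,"ry": 0,"rz": 0,"gripper": 1},{"dx": 74,"dy": 0,"dz": -13.2,"rx": 0,"ry": 0,"rz": 0,"gripper": 1},{"dx": 86,"dy": 0,"dz": -15.3,"rx": 0,"ry": 0,"rz": 0,"gripper": 1}])

```text
t: 7.02
eef_pos: [0.4463, 0.2217, 0.1325]
ee_rot: [-3.141, -0.074, -3.058]
force: [0.5, 0.4, -4.4]
width: 0.012
gripper_force: 50.0
```

```bash
python3 - <<'E'
from kin import *
s=state()
f,l,hsv=plate_pitch('wrist')
m=(abs(l[...,1]+.001)<.0055)&(l[...,0]>-.2)&(l[...,0]<.09)&(l[...,2]>.075)&(l[...,2]<.15)&(hsv[...,1]<90)
q=l[m]
for a in np.arange(-.13,.09,.01):
    k=abs(q[:,0]-a)<.004
    if k.sum()>3: print(round(a,3),k.sum(),np.percentile(q[k,2],[5,50,95]).round(4))
cv2.imwrite('pics/w3.png',f['frame'][:,:,::-1])
# next pose: up, then over caliper front; keep lean
Rt=lean(CY,-.075+.0)
E
```

```text
t 7.0167
q [ 0.8176  0.2205 -0.4533 -0.0605 -0.9531 -2.2685]
eef_pos [0.4463 0.2217 0.1325]
ee_rot [-3.1413 -0.074  -3.0581]
force [ 0.4775  0.3689 -4.4063]
width 0.011954807497382355
gripper_force 49.98919129371643
-0.12 28 [0.0855 0.0867 0.0887]
-0.11 659 [0.0965 0.1099 0.1211]
-0.1 592 [0.1298 0.1373 0.1438]
-0.08 409 [0.1407 0.1421 0.1435]
-0.07 242 [0.1383 0.1396 0.1405]
```

```bash
python3 - <<'E'
from kin import *
s=arm.get_state(); p=np.array(s['eef_pos']); R0=R.from_euler('xyz',s['ee_rot'])
u=p+[0,0,.085]; jog(u,R0,p,R0,'up')
Rt=lean(CY,np.radians(10)); g=tcp(cp(-.088,.020,.072+.075),Rt)
jog(g,Rt,u,R0,'hover')
q,e=ik(g,Rt,np.array([0,.3,-.4,0,-.8,-1.8])); print(q,e)
E
```

```text
up d [  6.3  -0.  -84.8] r [0. 0. 0.]
hover d [ -74.4 -424.1   62.6] r [ 0.002 -0.249  0.039]
[-0.01337733  0.21017865 -0.45007573 -0.01482758 -0.73634471 -1.50330271] 1.5086029647726207e-10
```

jog_arm(targets=[{"dx": 0,"dy": 0,"dz": -6,"rx": 0,"ry": 0,"rz": 0,"gripper": 1},{"dx": 1,"dy": 0,"dz": -18,"rx": 0,"ry": 0,"rz": 0,"gripper": 1},{"dx": 2,"dy": 0,"dz": -31,"rx": 0,"ry": 0,"rz": 0,"gripper": 1},{"dx": 3,"dy": 0,"dz": -44,"rx": 0,"ry": 0,"rz": 0,"gripper": 1},{"dx": 4,"dy": 0,"dz": -57,"rx": 0,"ry": 0,"rz": 0,"gripper": 1},{"dx": 5,"dy": 0,"dz": -70,"rx": 0,"ry": 0,"rz": 0,"gripper": 1},{"dx": 6,"dy": 0,"dz": -80,"rx": 0,"ry": 0,"rz": 0,"gripper": 1},{"dx": 6,"dy": 0,"dz": -85,"rx": 0,"ry": 0,"rz": 0,"gripper": 1}])

```text
t: 7.73
eef_pos: [0.4485, 0.2223, 0.219]
ee_rot: [3.141, -0.072, -3.058]
force: [-0.1, 0.5, -2.5]
width: 0.0118
gripper_force: 50.0
```

jog_arm(targets=[{"dx": 0,"dy": -10,"dz": 0,"rx": 0,"ry": 0,"rz": 0,"gripper": 1},{"dx": 0,"dy": -30,"dz": 0,"rx": 0,"ry": 0,"rz": 0,"gripper": 1},{"dx": 0,"dy": -58,"dz": 0,"rx": 0,"ry": 0,"rz": 0,"gripper": 1},{"dx": 0,"dy": -88,"dz": 0,"rx": 0,"ry": 0,"rz": 0,"gripper": 1},{"dx": 0,"dy": -118,"dz": 0,"rx": 0,"ry": 0,"rz": 0,"gripper": 1},{"dx": 0,"dy": -148,"dz": 0,"rx": 0,"ry": 0,"rz": 0,"gripper": 1},{"dx": 0,"dy": -178,"dz": 0,"rx": 0,"ry": 0,"rz": 0,"gripper": 1},{"dx": 0,"dy": -208,"dz": 0,"rx": 0,"ry": 0,"rz": 0,"gripper": 1}])

```text
t: 8.4
eef_pos: [0.4646, 0.0128, 0.2168]
ee_rot: [-3.141, -0.075, -3.058]
force: [1.1, 0.8, -3.9]
width: 0.0117
gripper_force: 50.0
```

jog_arm(targets=[{"dx": -5,"dy": -30,"dz": 4,"rx": 0,"ry": -0.02,"rz": 0.003,"gripper": 1},{"dx": -14,"dy": -60,"dz": 10,"rx": 0,"ry": -0.05,"rz": 0.006,"gripper": 1},{"dx": -25,"dy": -90,"dz": 18,"rx": 0,"ry": -0.09,"rz": 0.01,"gripper": 1},{"dx": -37,"dy": -120,"dz": 28,"rx": 0,"ry": -0.13,"rz": 0.018,"gripper": 1},{"dx": -50,"dy": -150,"dz": 38,"rx": 0,"ry": -0.17,"rz": 0.025,"gripper": 1},{"dx": -62,"dy": -180,"dz": 48,"rx": 0,"ry": -0.21,"rz": 0.032,"gripper": 1},{"dx": -70,"dy": -205,"dz": 57,"rx": 0,"ry": -0.24,"rz": 0.038,"gripper": 1},{"dx": -74,"dy": -216,"dz": 62,"rx": 0,"ry": -0.249,"rz": 0.039,"gripper": 1}])

```text
t: 9.07
eef_pos: [0.5508, -0.1978, 0.1478]
ee_rot: [3.14, 0.173, -3.1]
force: [-0.2, 2.5, -3.8]
width: 0.0119
gripper_force: 50.0
```

jog_arm(targets=[{"dx": 0,"dy": 0,"dz": 0,"rx": 0,"ry": 0,"rz": 0,"gripper": 1},{"dx": 0,"dy": 0,"dz": 0,"rx": 0,"ry": 0,"rz": 0,"gripper": 1},{"dx": 0,"dy": 0,"dz": 0,"rx": 0,"ry": 0,"rz": 0,"gripper": 1},{"dx": 0,"dy": 0,"dz": 0,"rx": 0,"ry": 0,"rz": 0,"gripper": 1},{"dx": 0,"dy": 0,"dz": 0,"rx": 0,"ry": 0,"rz": 0,"gripper": 1},{"dx": 0,"dy": 0,"dz": 0,"rx": 0,"ry": 0,"rz": 0,"gripper": 1},{"dx": 0,"dy": 0,"dz": 0,"rx": 0,"ry": 0,"rz": 0,"gripper": 1},{"dx": 0,"dy": 0,"dz": 0,"rx": 0,"ry": 0,"rz": 0,"gripper": 1}])

```text
t: 9.73
eef_pos: [0.5523, -0.1944, 0.1504]
ee_rot: [3.14, 0.175, -3.097]
force: [0.3, -0.2, -4.8]
width: 0.0116
gripper_force: 50.0
```

```bash
python3 - <<'E'
from kin import *
s=state()
a=grab('scene');b=grab('top');c=grab('wrist')
cv2.imwrite('pics/h.png',np.vstack([np.hstack([cv2.resize(a['frame'][230:470,90:410],(400,300)),cv2.resize(b['frame'][60:300,320:640],(400,300))]),np.hstack([cv2.resize(c['frame'],(400,300)),np.zeros((300,400,3),np.uint8)])])[:,:,::-1])
E
```

```text
t 9.7333
q [-0.0121  0.2136 -0.4435 -0.0169 -0.7389 -1.5021]
eef_pos [ 0.5523 -0.1944  0.1504]
ee_rot [ 3.1402  0.1752 -3.0966]
force [ 0.2673 -0.2357 -4.7636]
width 0.011576717346132137
gripper_force 49.989715218544006
```

View pics/h.png

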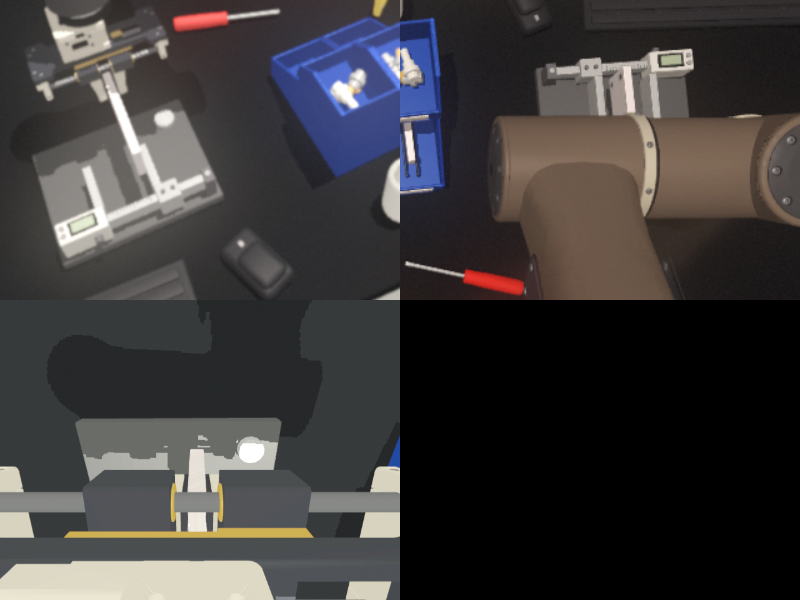

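The plate hangs over the caliper between the jaws: scene crop (110,85)–(135,150), top crop (622,90). The disc is undisturbed. Next I measure the plate's pitch, yaw and offset.

```bash
cat >> kin.py <<'E'
def cal(f):
    w=pts(f); return rz(-CY).apply((w-np.r_[CC,0]).reshape(-1,3)).reshape(w.shape), cv2.cvtColor(f['frame'],cv2.COLOR_RGB2HSV)
E
python3 - <<'E'
from kin import *
for n in ('scene','top'):
    f=dict(np.load(f'pics/{n}.npz')); l,h=cal(f)
    print(n)
    m=(l[...,2]>.09)&(l[...,2]<.19)&(abs(l[...,1]-.01)<.03)&(l[...,0]>-.07)&(l[...,0]<.065)&(h[...,1]<90)
    q=l[m]
    for a in np.arange(-.06,.065,.012):
        k=abs(q[:,0]-a)<.005
        if k.sum()>5:
            t=q[k]; z=np.percentile(t[:,2],95); tt=t[t[:,2]>z-.006]
            print(' x',round(a,3),len(tt),'ztop',round(z,4),'y',np.percentile(tt[:,1],[5,50,95]).round(4))
    for nm,lo,hi in (('F',.02,.06),('M',-.075,-.035)):
        m=(l[...,2]>.062)&(l[...,2]<.076)&(l[...,1]>lo)&(l[...,1]<hi)&(l[...,0]>0)&(l[...,0]<.055); q=l[m]
        if len(q)>10: print(nm,len(q),np.percentile(q,[2,50,98],axis=0).round(4).tolist(), cv2.minAreaRect(q[:,:2].astype(np.float32)))
    if n=='scene':
        m=(abs(l[...,2]-.024)<.01)&(abs(l[...,0])<.12)&(abs(l[...,1])<.14); q=l[m];print(cv2.minAreaRect(q[:,:2].astype(np.float32)),np.median(q[:,2]))
E
```

```text
scene
 x -0.06 28 ztop 0.1641 y [0.0138 0.019  0.0242]
 x -0.048 30 ztop 0.1628 y [0.0139 0.0186 0.0238]
 x -0.036 27 ztop 0.1631 y [0.014  0.0183 0.0237]
 x -0.024 34 ztop 0.1614 y [0.0139 0.0191 0.0243]
 x -0.012 31 ztop 0.1616 y [0.0134 0.0192 0.024 ]
 x -0.0 33 ztop 0.1614 y [0.0135 0.0188 0.0241]
 x 0.012 28 ztop 0.1619 y [0.0136 0.0182 0.0242]
 x 0.024 34 ztop 0.161 y [0.0137 0.0189 0.024 ]
 x 0.036 36 ztop 0.1608 y [0.0138 0.0197 0.0245]
 x 0.048 39 ztop 0.1593 y [0.0135 0.0186 0.0239]
F 160 [[0.0016, 0.0271, 0.0659], [0.0292, 0.0329, 0.0696], [0.054, 0.0385, 0.073]] ((0.027487965300679207, 0.032738104462623596), (0.054888252168893814, 0.011750459671020508), 0.09987567365169525)
M 179 [[0.0015, -0.0601, 0.0651], [0.0279, -0.0542, 0.0696], [0.0529, -0.0484, 0.073]] ((0.027668476104736328, -0.05440082401037216), (0.053693708032369614, 0.012145968154072762), 0.47363051772117615)
((-0.002291664481163025, -0.0032524913549423218), (0.20467615127563477, 0.2508559823036194), 0.6918047666549683) 0.02346416605861125
top
 x -0.012 30 ztop 0.1624 y [0.0171 0.0222 0.0276]
 x -0.0 36 ztop 0.1607 y [0.0165 0.0224 0.028 ]
 x 0.012 39 ztop 0.1608 y [0.017  0.0224 0.0275]
 x 0.024 40 ztop 0.1595 y [0.0168 0.0229 0.0283]
 x 0.036 39 ztop 0.1601 y [0.0171 0.0227 0.029 ]
 x 0.048 39 ztop 0.1597 y [0.0171 0.0224 0.0278]
F 178 [[0.0031, 0.0302, 0.0635], [0.028, 0.037, 0.0691], [0.0535, 0.0428, 0.0728]] ((0.02806805446743965, 0.0365339070558548), (0.01382577046751976, 0.05281300097703934), 89.40513610839844)
M 197 [[0.0018, -0.0567, 0.0629], [0.0274, -0.0498, 0.0689], [0.0535, -0.0442, 0.0727]] ((0.027630990371108055, -0.05077161267399788), (0.014408675022423267, 0.054745063185691833), 89.87252807617188)
```

```bash
python3 - <<'E'
from kin import *
s=state(); p=np.array(s['eef_pos']); R0=R.from_euler('xyz',s['ee_rot'])
R1=R0*R.from_rotvec([0,-.032,0]); off=rz(CY).apply([0,-.0015,0])
for dz in (.040,.064,.072): jog(p+off-[0,0,dz],R1,p,R0,dz)
print(R.from_euler('xyz',s['ee_rot']).as_matrix()[:,1],rz(CY).apply([0,1,0]))
E
```

```text
t 9.8833
q [-0.0126  0.214  -0.4434 -0.0169 -0.7389 -1.5021]
eef_pos [ 0.5522 -0.1947  0.1502]
ee_rot [ 3.1402  0.1749 -3.0971]
force [-0.8867 -0.6633 -3.841 ]
width 0.011992789549548577
gripper_force 49.989813566207886
0.04 d [ 7.  -1.6 39.4] r [-0.    -0.032 -0.   ]
0.064 d [11.1 -1.6 63. ] r [-0.    -0.032 -0.   ]
0.072 d [12.5 -1.6 70.9] r [-0.    -0.032 -0.   ]
[-0.0447  0.999   0.0014] [-0.044  0.999  0.   ]
```

jog_arm(targets=[{"dx": 1,"dy": -1.6,"dz": 6,"rx": 0,"ry": -0.01,"rz": 0,"gripper": 1},{"dx": 2.6,"dy": -1.6,"dz": 15,"rx": 0,"ry": -0.02,"rz": 0,"gripper": 1},{"dx": 4.4,"dy": -1.6,"dz": 25,"rx": 0,"ry": -0.032,"rz": 0,"gripper": 1},{"dx": 6.2,"dy": -1.6,"dz": 35,"rx": 0,"ry": -0.032,"rz": 0,"gripper": 1},{"dx": 8,"dy": -1.6,"dz": 45,"rx": 0,"ry": -0.032,"rz": 0,"gripper": 1},{"dx": 9.7,"dy": -1.6,"dz": 55,"rx": 0,"ry": -0.032,"rz": 0,"gripper": 1},{"dx": 10.8,"dy": -1.6,"dz": 61,"rx": 0,"ry": -0.032,"rz": 0,"gripper": 1},{"dx": 11.1,"dy": -1.6,"dz": 63,"rx": 0,"ry": -0.032,"rz": 0,"gripper": 1}])

```text
t: 10.55
eef_pos: [0.5516, -0.1963, 0.0845]
ee_rot: [3.14, 0.204, -3.098]
force: [-0.1, -0.0, -3.4]
width: 0.0119
gripper_force: 50.0
```

jog_arm(targets=[{"dx": 0,"dy": 0,"dz": 0,"rx": 0,"ry": 0,"rz": 0,"gripper": 1},{"dx": 0,"dy": 0,"dz": 0,"rx": 0,"ry": 0,"rz": 0,"gripper": 1},{"dx": 0.2,"dy": 0,"dz": 1,"rx": 0,"ry": 0,"rz": 0,"gripper": 1},{"dx": 0.4,"dy": 0,"dz": 2,"rx": 0,"ry": 0,"rz": 0,"gripper": 1},{"dx": 0.5,"dy": 0,"dz": 3,"rx": 0,"ry": 0,"rz": 0,"gripper": 1},{"dx": 0.7,"dy": 0,"dz": 4,"rx": 0,"ry": 0,"rz": 0,"gripper": 1},{"dx": 0.7,"dy": 0,"dz": 4,"rx": 0,"ry": 0,"rz": 0,"gripper": 1},{"dx": 0.7,"dy": 0,"dz": 4,"rx": 0,"ry": 0,"rz": 0,"gripper": 1}])

```text
t: 11.22
eef_pos: [0.5523, -0.1964, 0.0821]
ee_rot: [3.14, 0.207, -3.097]
force: [-0.9, 0.6, -2.9]
width: 0.0114
gripper_force: 50.0
```

```bash
cat >> kin.py <<'E'
def pl(n,zlo,zhi):
    f=grab(n); l,h=cal(f); print(n)
    m=(l[...,2]>zlo)&(l[...,2]<zhi)&(abs(l[...,1]-.01)<.03)&(l[...,0]>-.1)&(l[...,0]<.065)&(h[...,1]<90)
    q=l[m]; T=[]
    for a in np.arange(-.08,.065,.01):
        k=abs(q[:,0]-a)<.005
        if k.sum()>5:
            t=q[k]; z=np.percentile(t[:,2],95); tt=t[t[:,2]>z-.006]; T.append([a,z,np.percentile(tt[:,1],[5,95]).mean()])
    T=np.array(T); 
    if len(T)<3: print('few');return
    print(' x',T[:,0].round(3),'\n z',T[:,1].round(4),'\n y',T[:,2].round(4),'pitch',np.polyfit(T[:,0],T[:,1],1)[0].round(4),'yaw',np.polyfit(T[:,0],T[:,2],1)[0].round(4),'xmax',np.percentile(q[:,0],99))
    for nm,lo,hi in (('F',.02,.06),('M',-.075,.02)):
        m=(l[...,2]>.064)&(l[...,2]<.075)&(l[...,1]>lo)&(l[...,1]<hi)&(l[...,0]>0)&(l[...,0]<.055); q=l[m]
        if len(q)>10: print(nm,cv2.minAreaRect(q[:,:2].astype(np.float32)))
E
python3 - <<'E'
from kin import *
state(); pl('scene',.077,.12); pl('top',.077,.12)
E
```

```text
t 11.2167
q [-0.0174  0.2909 -0.5356 -0.0275 -0.5382 -1.4869]
eef_pos [ 0.5523 -0.1964  0.0821]
ee_rot [ 3.1401  0.2068 -3.0974]
force [-0.9221  0.5922 -2.8752]
width 0.011414642109819061
gripper_force 49.989758133888245
scene
 x [-0.08 -0.07 -0.06 -0.05 -0.04 -0.03 -0.02 -0.01 -0.    0.01  0.02  0.03
  0.04  0.05] 
 z [0.1069 0.0962 0.0964 0.0969 0.0965 0.0964 0.0963 0.0962 0.0969 0.096
 0.0968 0.0955 0.0955 0.0953] 
 y [0.0146 0.0117 0.0167 0.0168 0.0166 0.0172 0.0166 0.0168 0.0168 0.017
 0.0168 0.0171 0.0164 0.0172] pitch -0.037 yaw 0.0196 xmax 0.05194635335328389
F ((0.027219615876674652, 0.032389458268880844), (0.017579516395926476, 0.05433829501271248), 82.89382934570312)
M ((0.02702956274151802, -0.020413599908351898), (0.0542980320751667, 0.0801469162106514), 0.7410781979560852)
top
 x [-0.04 -0.03 -0.02 -0.01 -0.    0.01  0.02  0.03  0.04  0.05] 
 z [0.0968 0.0955 0.0964 0.0964 0.096  0.0955 0.0975 0.0955 0.0964 0.0958] 
 y [0.0196 0.0208 0.02   0.0206 0.0203 0.0207 0.0206 0.0207 0.0208 0.0205] pitch -0.0028 yaw 0.0074 xmax 0.053152519440716174
F ((0.027424592524766922, 0.03419497236609459), (0.054824430495500565, 0.018317321315407753), 0.26966720819473267)
M ((0.02748705819249153, -0.050104789435863495), (0.05485554039478302, 0.013289912603795528), 0.3440459370613098)
```

jog_arm(targets=[{"dx": 0.2,"dy": 0,"dz": 1,"rx": 0,"ry": 0,"rz": 0,"gripper": 1},{"dx": 0.3,"dy": 0,"dz": 1.8,"rx": 0,"ry": 0,"rz": 0,"gripper": 1},{"dx": 0.5,"dy": 0,"dz": 2.6,"rx": 0,"ry": 0,"rz": 0,"gripper": 1},{"dx": 0.6,"dy": 0,"dz": 3.2,"rx": 0,"ry": 0,"rz": 0,"gripper": 1},{"dx": 0.7,"dy": 0,"dz": 3.8,"rx": 0,"ry": 0,"rz": 0,"gripper": 1},{"dx": 0.8,"dy": 0,"dz": 4.2,"rx": 0,"ry": 0,"rz": 0,"gripper": 1},{"dx": 0.9,"dy": 0,"dz": 4.6,"rx": 0,"ry": 0,"rz": 0,"gripper": 1},{"dx": 0.9,"dy": 0,"dz": 4.8,"rx": 0,"ry": 0,"rz": 0,"gripper": 1}])

```text
t: 11.98
eef_pos: [0.5524, -0.1963, 0.0771]
ee_rot: [3.14, 0.207, -3.097]
force: [-0.7, 0.2, -3.6]
width: 0.012
gripper_force: 50.0
```

jog_arm(targets=[{"dx": 0,"dy": 0,"dz": 0,"rx": 0,"ry": 0,"rz": 0,"gripper": 1},{"dx": 0,"dy": 0,"dz": 0,"rx": 0,"ry": 0,"rz": 0,"gripper": 1},{"dx": 0,"dy": 0,"dz": 0.2,"rx": 0,"ry": 0,"rz": 0,"gripper": 1},{"dx": 0.1,"dy": 0,"dz": 0.4,"rx": 0,"ry": 0,"rz": 0,"gripper": 1},{"dx": 0.1,"dy": 0,"dz": 0.6,"rx": 0,"ry": 0,"rz": 0,"gripper": 1},{"dx": 0.1,"dy": 0,"dz": 0.8,"rx": 0,"ry": 0,"rz": 0,"gripper": 1},{"dx": 0.2,"dy": 0,"dz": 1,"rx": 0,"ry": 0,"rz": 0,"gripper": 1},{"dx": 0.2,"dy": 0,"dz": 1,"rx": 0,"ry": 0,"rz": 0,"gripper": 1}])

```text
t: 12.65
eef_pos: [0.5525, -0.1964, 0.0767]
ee_rot: [3.14, 0.207, -3.097]
force: [-3.9, 1.7, 4.6]
width: 0.0114
gripper_force: 50.0
```

jog_arm(targets=[{"dx": 0,"dy": 0,"dz": 0,"rx": 0,"ry": 0,"rz": 0,"gripper": 1},{"dx": 0,"dy": 0,"dz": 0,"rx": 0,"ry": 0,"rz": 0,"gripper": 1},{"dx": 0,"dy": 0,"dz": 0,"rx": 0,"ry": 0,"rz": 0,"gripper": 0.86},{"dx": 0,"dy": 0,"dz": 0,"rx": 0,"ry": 0,"rz": 0,"gripper": 0.84},{"dx": 0,"dy": 0,"dz": 0,"rx": 0,"ry": 0,"rz": 0,"gripper": 0.8},{"dx": 0,"dy": 0,"dz": 0,"rx": 0,"ry": 0,"rz": 0,"gripper": 0.74},{"dx": 0,"dy": 0,"dz": 0,"rx": 0,"ry": 0,"rz": 0,"gripper": 0.68},{"dx": 0,"dy": 0,"dz": 0,"rx": 0,"ry": 0,"rz": 0,"gripper": 0.66}], force=5)

```text
t: 13.32
eef_pos: [0.5527, -0.1964, 0.0762]
ee_rot: [3.14, 0.207, -3.097]
force: [0.1, 0.1, -0.7]
width: 0.0282
gripper_force: 0.0
```

```bash
python3 - <<'E'
from kin import *
s=state(); pl('scene',.077,.1); pl('top',.077,.1)
p=np.array(s['eef_pos']); R0=R.from_euler('xyz',s['ee_rot'])
u=p+[0,0,.1]; jog(u,R0,p,R0,'up')
Rt=lean(CY,0); v=cp(.015,-.100,.0); v[2]=u[2]; jog(v,Rt,u,R0,'over')
E
```

```text
t 13.3167
q [-0.0174  0.2999 -0.5405 -0.0281 -0.5239 -1.4862]
eef_pos [ 0.5527 -0.1964  0.0762]
ee_rot [ 3.1402  0.2071 -3.0973]
force [ 0.1328  0.0826 -0.7481]
width 0.028150019929166305
gripper_force 0.0
scene
 x [-0.08 -0.07 -0.06 -0.05 -0.04 -0.03 -0.02 -0.01 -0.    0.01  0.02  0.03
  0.04  0.05] 
 z [0.0985 0.092  0.0909 0.0912 0.0919 0.091  0.0908 0.0906 0.0904 0.0906
 0.0911 0.0908 0.091  0.0915] 
 y [0.0117 0.0163 0.0164 0.0167 0.017  0.0168 0.017  0.0166 0.0169 0.017
 0.0169 0.0169 0.0169 0.0169] pitch -0.0247 yaw 0.0176 xmax 0.05214202612129583
F ((0.027719849720597267, 0.03224671632051468), (0.017565777525305748, 0.05390617996454239), 83.05804443359375)
M ((0.026941483840346336, -0.021140974014997482), (0.05461505055427551, 0.07883558422327042), 1.0393785238265991)
top
 x [-0.04 -0.03 -0.02 -0.01 -0.    0.01  0.02  0.03  0.04  0.05] 
 z [0.0921 0.092  0.0909 0.0914 0.0904 0.0908 0.0908 0.0913 0.0906 0.0905] 
 y [0.0197 0.0208 0.0204 0.0212 0.0204 0.0207 0.0209 0.0206 0.0209 0.0207] pitch -0.0146 yaw 0.0061 xmax 0.053320709367955
F ((0.027045361697673798, 0.03388398140668869), (0.053716059774160385, 0.01838989369571209), 0.29164475202560425)
M ((0.02752690762281418, -0.05077456310391426), (0.01325543038547039, 0.05476241558790207), 88.8362808227539)
up d [-20.6   0.1 -97.9] r [0. 0. 0.]
over d [ -97.7 -119.1   20.4] r [0.001 0.207 0.   ]
```

jog_arm(targets=[{"dx": 0,"dy": 0,"dz": -5,"rx": 0,"ry": 0,"rz": 0,"gripper": 0.64},{"dx": 0,"dy": 0,"dz": -15,"rx": 0,"ry": 0,"rz": 0,"gripper": 0.64},{"dx": 0,"dy": 0,"dz": -27,"rx": 0,"ry": 0,"rz": 0,"gripper": 0.64},{"dx": 0,"dy": 0,"dz": -42,"rx": 0,"ry": 0,"rz": 0,"gripper": 0.64},{"dx": 0,"dy": 0,"dz": -57,"rx": 0,"ry": 0,"rz": 0,"gripper": 0.64},{"dx": 0,"dy": 0,"dz": -72,"rx": 0,"ry": 0,"rz": 0,"gripper": 0.64},{"dx": 0,"dy": 0,"dz": -87,"rx": 0,"ry": 0,"rz": 0,"gripper": 0.64},{"dx": 0,"dy": 0,"dz": -98,"rx": 0,"ry": 0,"rz": 0,"gripper": 0.64}])

```text
t: 14.08
eef_pos: [0.5325, -0.1975, 0.1746]
ee_rot: [3.141, 0.209, -3.097]
force: [1.1, 0.3, 0.5]
width: 0.0319
gripper_force: 0.0
```

```bash
python3 - <<'E'
from kin import *
s=state()
p=np.array(s['eef_pos']); R0=R.from_euler('xyz',s['ee_rot'])
Rt=lean(CY,0); v=cp(.015,-.100,.170); jog(v,Rt,p,R0,'over')
E
```

```text
t 14.0833
q [-0.0204  0.1447 -0.4716 -0.0213 -0.7462 -1.4918]
eef_pos [ 0.5325 -0.1975  0.1746]
ee_rot [ 3.1406  0.209  -3.0972]
force [1.0829 0.2698 0.496 ]
width 0.03188988812691015
gripper_force 0.0
over d [-116.6 -118.9   29.3] r [0.001 0.209 0.   ]
```

jog_arm(targets=[{"dx": -10,"dy": -10,"dz": 2,"rx": 0,"ry": 0.02,"rz": 0,"gripper": 1},{"dx": -28,"dy": -28,"dz": 6,"rx": 0,"ry": 0.05,"rz": 0,"gripper": 1},{"dx": -48,"dy": -48,"dz": 11,"rx": 0,"ry": 0.09,"rz": 0,"gripper": 1},{"dx": -68,"dy": -68,"dz": 16,"rx": 0,"ry": 0.13,"rz": 0,"gripper": 1},{"dx": -88,"dy": -88,"dz": 21,"rx": 0,"ry": 0.165,"rz": 0,"gripper": 1},{"dx": -105,"dy": -106,"dz": 26,"rx": 0,"ry": 0.19,"rz": 0,"gripper": 1},{"dx": -114,"dy": -116,"dz": 28,"rx": 0,"ry": 0.205,"rz": 0,"gripper": 1},{"dx": -117,"dy": -119,"dz": 29,"rx": 0,"ry": 0.209,"rz": 0,"gripper": 1}])

```text
t: 14.75
eef_pos: [0.6592, -0.3125, 0.1666]
ee_rot: [3.14, -0.004, -3.098]
force: [0.1, 0.1, 0.2]
width: 0.0008
gripper_force: 0.0
```

```bash
python3 - <<'E'
from kin import *
s=state()
p=np.array(s['eef_pos']); R0=R.from_euler('xyz',s['ee_rot'])
Rt=lean(CY,0); v=cp(.015,-.100,.060); jog(v,Rt,p,R0,'down')
E
```

```text
t 14.75
q [-0.1768  0.5012  0.0461 -0.0004 -1.1201 -1.3503]
eef_pos [ 0.6592 -0.3125  0.1666]
ee_rot [ 3.1403 -0.0041 -3.098 ]
force [0.1176 0.0557 0.1542]
width 0.0007696953936861977
gripper_force 0.0
down d [  0.9   1.5 106.6] r [ 0.001 -0.004 -0.   ]
```

jog_arm(targets=[{"dx": 1,"dy": 1,"dz": 8,"rx": 0,"ry": -0.004,"rz": 0,"gripper": 1},{"dx": 1,"dy": 1,"dz": 22,"rx": 0,"ry": -0.004,"rz": 0,"gripper": 1},{"dx": 1,"dy": 1,"dz": 38,"rx": 0,"ry": -0.004,"rz": 0,"gripper": 1},{"dx": 1,"dy": 1,"dz": 54,"rx": 0,"ry": -0.004,"rz": 0,"gripper": 1},{"dx": 1,"dy": 1,"dz": 70,"rx": 0,"ry": -0.004,"rz": 0,"gripper": 1},{"dx": 1,"dy": 1,"dz": 86,"rx": 0,"ry": -0.004,"rz": 0,"gripper": 1},{"dx": 1,"dy": 1,"dz": 100,"rx": 0,"ry": -0.004,"rz": 0,"gripper": 1},{"dx": 1,"dy": 1,"dz": 106,"rx": 0,"ry": -0.004,"rz": 0,"gripper": 1}])

```text
t: 15.42
eef_pos: [0.6546, -0.3085, 0.0598]
ee_rot: [3.139, -0.0, -3.097]
force: [-0.6, -0.2, -0.1]
width: 0.0003
gripper_force: 0.0
```

jog_arm(targets=[{"dx": 0,"dy": 4,"dz": 0,"rx": 0,"ry": 0,"rz": 0,"gripper": 1},{"dx": 0,"dy": 8,"dz": 0,"rx": 0,"ry": 0,"rz": 0,"gripper": 1},{"dx": 0,"dy": 12,"dz": 0,"rx": 0,"ry": 0,"rz": 0,"gripper": 1},{"dx": 0,"dy": 15,"dz": 0,"rx": 0,"ry": 0,"rz": 0,"gripper": 1},{"dx": 0,"dy": 18,"dz": 0,"rx": 0,"ry": 0,"rz": 0,"gripper": 1},{"dx": 0,"dy": 21,"dz": 0,"rx": 0,"ry": 0,"rz": 0,"gripper": 1},{"dx": 0,"dy": 24,"dz": 0,"rx": 0,"ry": 0,"rz": 0,"gripper": 1},{"dx": 0,"dy": 27,"dz": 0,"rx": 0,"ry": 0,"rz": 0,"gripper": 1}])

```text
t: 16.08
eef_pos: [0.6558, -0.283, 0.0621]
ee_rot: [3.141, 0.002, -3.097]
force: [0.0, -2.3, 1.2]
width: 0.0007
gripper_force: 1.2
```

```bash
python3 - <<'E'
from kin import *
s=state(); print('TCP in caliper',rz(-CY).apply(np.array(s['eef_pos'])-np.r_[CC,0]))
pl('scene',.077,.096)
E
```

```text
t 16.0833
q [-0.1361  0.5683 -0.1006 -0.0015 -0.8996 -1.3892]
eef_pos [ 0.6558 -0.283   0.0621]
ee_rot [ 3.1408  0.0025 -3.097 ]
force [ 0.0366 -2.2701  1.1564]
width 0.0006595686264003328
gripper_force 1.248349113157019
TCP in caliper [ 0.0142 -0.072   0.0621]
scene
 x [-0.08 -0.07  0.03  0.04  0.05] 
 z [0.0917 0.0901 0.0902 0.0921 0.0905] 
 y [0.0167 0.0168 0.0191 0.0176 0.0169] pitch 0.0001 yaw 0.0081 xmax 0.053036952827946564
F ((0.02747088298201561, 0.0322650708258152), (0.018087046220898628, 0.053889982402324677), 82.4053726196289)
M ((0.04705804958939552, -0.03189247101545334), (0.09988502413034439, 0.0291812215000391), 71.94257354736328)
```

jog_arm(targets=[{"dx": 0,"dy": 4,"dz": 0,"rx": 0,"ry": 0,"rz": 0,"gripper": 1},{"dx": 0,"dy": 9,"dz": 0,"rx": 0,"ry": 0,"rz": 0,"gripper": 1},{"dx": 0,"dy": 14,"dz": 0,"rx": 0,"ry": 0,"rz": 0,"gripper": 1},{"dx": 0,"dy": 19,"dz": 0,"rx": 0,"ry": 0,"rz": 0,"gripper": 1},{"dx": 0,"dy": 24,"dz": 0,"rx": 0,"ry": 0,"rz": 0,"gripper": 1},{"dx": 0,"dy": 29,"dz": 0,"rx": 0,"ry": 0,"rz": 0,"gripper": 1},{"dx": 0,"dy": 34,"dz": 0,"rx": 0,"ry": 0,"rz": 0,"gripper": 1},{"dx": 0,"dy": 37,"dz": 0,"rx": 0,"ry": 0,"rz": 0,"gripper": 1}])

```text
t: 16.8
eef_pos: [0.6539, -0.2451, 0.0617]
ee_rot: [3.14, 0.002, -3.097]
force: [0.9, -2.0, 2.9]
width: 0.0006
gripper_force: 1.3
```

jog_arm(targets=[{"dx": 0,"dy": 1.5,"dz": 0,"rx": 0,"ry": 0,"rz": 0,"gripper": 1},{"dx": 0,"dy": 3,"dz": 0,"rx": 0,"ry": 0,"rz": 0,"gripper": 1},{"dx": 0,"dy": 4.5,"dz": 0,"rx": 0,"ry": 0,"rz": 0,"gripper": 1},{"dx": 0,"dy": 6,"dz": 0,"rx": 0,"ry": 0,"rz": 0,"gripper": 1},{"dx": 0,"dy": 7.5,"dz": 0,"rx": 0,"ry": 0,"rz": 0,"gripper": 1},{"dx": 0,"dy": 9,"dz": 0,"rx": 0,"ry": 0,"rz": 0,"gripper": 1},{"dx": 0,"dy": 10,"dz": 0,"rx": 0,"ry": 0,"rz": 0,"gripper": 1},{"dx": 0,"dy": 11,"dz": 0,"rx": 0,"ry": 0,"rz": 0,"gripper": 1}])

```text
t: 17.47
eef_pos: [0.6534, -0.2348, 0.0616]
ee_rot: [3.14, 0.002, -3.097]
force: [0.5, -2.1, 2.5]
width: 0.0004
gripper_force: 1.2
```

jog_arm(targets=[{"dx": 0,"dy": 0.5,"dz": 0,"rx": 0,"ry": 0,"rz": 0,"gripper": 1},{"dx": 0,"dy": 1,"dz": 0,"rx": 0,"ry": 0,"rz": 0,"gripper": 1},{"dx": 0,"dy": 1.5,"dz": 0,"rx": 0,"ry": 0,"rz": 0,"gripper": 1},{"dx": 0,"dy": 2,"dz": 0,"rx": 0,"ry": 0,"rz": 0,"gripper": 1},{"dx": 0,"dy": 2.5,"dz": 0,"rx": 0,"ry": 0,"rz": 0,"gripper": 1},{"dx": 0,"dy": 3,"dz": 0,"rx": 0,"ry": 0,"rz": 0,"gripper": 1},{"dx": 0,"dy": 3.5,"dz": 0,"rx": 0,"ry": 0,"rz": 0,"gripper": 1},{"dx": 0,"dy": 4,"dz": 0,"rx": 0,"ry": 0,"rz": 0,"gripper": 1}])

```text
t: 18.13
eef_pos: [0.6532, -0.2309, 0.0616]
ee_rot: [3.14, 0.002, -3.097]
force: [1.1, -2.3, 2.5]
width: 0.0007
gripper_force: 1.2
```

```bash
python3 - <<'E'
from kin import *
s=state(); print('TCP in caliper',rz(-CY).apply(np.array(s['eef_pos'])-np.r_[CC,0]))
pl('scene',.077,.096)
E
```

```text
t 18.1333
q [-0.0601  0.5401 -0.1545 -0.0021 -0.8746 -1.465 ]
eef_pos [ 0.6532 -0.2309  0.0616]
ee_rot [ 3.1401  0.0017 -3.0972]
force [ 1.1028 -2.3464  2.4595]
width 0.0007209307178517308
gripper_force 1.1928260908462107
TCP in caliper [ 0.0139 -0.0198  0.0616]
scene
 x [-0.06 -0.03 -0.02 -0.01  0.01  0.02  0.03  0.04  0.05] 
 z [0.0918 0.0904 0.0909 0.0919 0.0908 0.0904 0.091  0.0915 0.0912] 
 y [0.0211 0.0187 0.0179 0.0181 0.0013 0.0183 0.0184 0.017  0.0168] pitch -0.0024 yaw -0.0396 xmax 0.05304302370217275
F ((0.02737635187804699, 0.029467277228832245), (0.05454862117767334, 0.018224570900201797), 0.3609231412410736)
M ((0.035622671246528625, -0.004261497408151627), (0.05672578141093254, 0.02641380950808525), 45.48880386352539)
```

jog_arm(targets=[{"dx": 0,"dy": 0.4,"dz": 0,"rx": 0,"ry": 0,"rz": 0,"gripper": 1},{"dx": 0,"dy": 0.8,"dz": 0,"rx": 0,"ry": 0,"rz": 0,"gripper": 1},{"dx": 0,"dy": 1.2,"dz": 0,"rx": 0,"ry": 0,"rz": 0,"gripper": 1},{"dx": 0,"dy": 1.6,"dz": 0,"rx": 0,"ry": 0,"rz": 0,"gripper": 1},{"dx": 0,"dy": 2,"dz": 0,"rx": 0,"ry": 0,"rz": 0,"gripper": 1},{"dx": 0,"dy": 2.4,"dz": 0,"rx": 0,"ry": 0,"rz": 0,"gripper": 1},{"dx": 0,"dy": 2.8,"dz": 0,"rx": 0,"ry": 0,"rz": 0,"gripper": 1},{"dx": 0,"dy": 3,"dz": 0,"rx": 0,"ry": 0,"rz": 0,"gripper": 1}])

```text
t: 18.85
eef_pos: [0.6531, -0.2279, 0.0617]
ee_rot: [3.14, 0.002, -3.097]
force: [0.9, -3.1, 2.0]
width: 0.0005
gripper_force: 1.6
```

jog_arm(targets=[{"dx": 0,"dy": 0.3,"dz": 0,"rx": 0,"ry": 0,"rz": 0,"gripper": 1},{"dx": 0,"dy": 0.6,"dz": 0,"rx": 0,"ry": 0,"rz": 0,"gripper": 1},{"dx": 0,"dy": 0.9,"dz": 0,"rx": 0,"ry": 0,"rz": 0,"gripper": 1},{"dx": 0,"dy": 1.2,"dz": 0,"rx": 0,"ry": 0,"rz": 0,"gripper": 1},{"dx": 0,"dy": 1.5,"dz": 0,"rx": 0,"ry": 0,"rz": 0,"gripper": 1},{"dx": 0,"dy": 1.8,"dz": 0,"rx": 0,"ry": 0,"rz": 0,"gripper": 1},{"dx": 0,"dy": 2.1,"dz": 0,"rx": 0,"ry": 0,"rz": 0,"gripper": 1},{"dx": 0,"dy": 2.4,"dz": 0,"rx": 0,"ry": 0,"rz": 0,"gripper": 1}])

```text
t: 19.52
eef_pos: [0.653, -0.2257, 0.0617]
ee_rot: [3.14, 0.002, -3.097]
force: [1.3, -4.8, 1.8]
width: 0.0006
gripper_force: 2.6
```

jog_arm(targets=[{"dx": 0,"dy": 0.2,"dz": 0,"rx": 0,"ry": 0,"rz": 0,"gripper": 1},{"dx": 0,"dy": 0.4,"dz": 0,"rx": 0,"ry": 0,"rz": 0,"gripper": 1},{"dx": 0,"dy": 0.6,"dz": 0,"rx": 0,"ry": 0,"rz": 0,"gripper": 1},{"dx": 0,"dy": 0.8,"dz": 0,"rx": 0,"ry": 0,"rz": 0,"gripper": 1},{"dx": 0,"dy": 1,"dz": 0,"rx": 0,"ry": 0,"rz": 0,"gripper": 1},{"dx": 0,"dy": 1.2,"dz": 0,"rx": 0,"ry": 0,"rz": 0,"gripper": 1},{"dx": 0,"dy": 1.4,"dz": 0,"rx": 0,"ry": 0,"rz": 0,"gripper": 1},{"dx": 0,"dy": 1.4,"dz": 0,"rx": 0,"ry": 0,"rz": 0,"gripper": 1}])

```text
t: 20.18
eef_pos: [0.6529, -0.2243, 0.0617]
ee_rot: [3.14, 0.002, -3.097]
force: [0.1, -4.9, 2.8]
width: 0.0006
gripper_force: 2.7
```

```bash
python3 - <<'E'
from kin import *
s=state(); print('TCP in caliper',rz(-CY).apply(np.array(s['eef_pos'])-np.r_[CC,0]))
pl('scene',.077,.096)
E
```

```text
t 20.1833
q [-0.0501  0.5368 -0.1608 -0.0017 -0.8716 -1.4751]
eef_pos [ 0.6529 -0.2243  0.0617]
ee_rot [ 3.1404  0.0017 -3.0972]
force [ 0.1243 -4.94    2.7573]
width 0.0005501673297170552
gripper_force 2.6810896396636963
TCP in caliper [ 0.0139 -0.0133  0.0617]
scene
 x [-0.03 -0.02 -0.01  0.01  0.02  0.03  0.04  0.05] 
 z [0.0908 0.0904 0.0899 0.0888 0.0885 0.0915 0.0912 0.0911] 
 y [0.0225 0.023  0.0229 0.0039 0.004  0.023  0.021  0.0208] pitch 0.0085 yaw -0.0442 xmax 0.06376429577137915
F ((0.027554018422961235, 0.030811181291937828), (0.0176163911819458, 0.05503610894083977), 86.46236419677734)
M ((0.03331197798252106, -0.00018902309238910675), (0.052820898592472076, 0.0246573556214571), 48.49334716796875)
```

jog_arm(targets=[{"dx": 0,"dy": 0.2,"dz": 0,"rx": 0,"ry": 0,"rz": 0,"gripper": 1},{"dx": 0,"dy": 0.4,"dz": 0,"rx": 0,"ry": 0,"rz": 0,"gripper": 1},{"dx": 0,"dy": 0.6,"dz": 0,"rx": 0,"ry": 0,"rz": 0,"gripper": 1},{"dx": 0,"dy": 0.8,"dz": 0,"rx": 0,"ry": 0,"rz": 0,"gripper": 1},{"dx": 0,"dy": 1,"dz": 0,"rx": 0,"ry": 0,"rz": 0,"gripper": 1},{"dx": 0,"dy": 1.2,"dz": 0,"rx": 0,"ry": 0,"rz": 0,"gripper": 1},{"dx": 0,"dy": 1.4,"dz": 0,"rx": 0,"ry": 0,"rz": 0,"gripper": 1},{"dx": 0,"dy": 1.4,"dz": 0,"rx": 0,"ry": 0,"rz": 0,"gripper": 1}])

```text
t: 20.9
eef_pos: [0.6528, -0.2238, 0.0617]
ee_rot: [3.141, 0.002, -3.097]
force: [0.9, -9.2, 0.2]
width: 0.0007
gripper_force: 4.6
```

Pressing now: the tool has stalled and the force has risen to 9 N. I'll press a little more and hold.

jog_arm(targets=[{"dx": 0,"dy": 0.2,"dz": 0,"rx": 0,"ry": 0,"rz": 0,"gripper": 1},{"dx": 0,"dy": 0.4,"dz": 0,"rx": 0,"ry": 0,"rz": 0,"gripper": 1},{"dx": 0,"dy": 0.6,"dz": 0,"rx": 0,"ry": 0,"rz": 0,"gripper": 1},{"dx": 0,"dy": 0.8,"dz": 0,"rx": 0,"ry": 0,"rz": 0,"gripper": 1},{"dx": 0,"dy": 1,"dz": 0,"rx": 0,"ry": 0,"rz": 0,"gripper": 1},{"dx": 0,"dy": 1,"dz": 0,"rx": 0,"ry": 0,"rz": 0,"gripper": 1},{"dx": 0,"dy": 1,"dz": 0,"rx": 0,"ry": 0,"rz": 0,"gripper": 1},{"dx": 0,"dy": 1,"dz": 0,"rx": 0,"ry": 0,"rz": 0,"gripper": 1}])

```text
t: 21.57
eef_pos: [0.6529, -0.2237, 0.0618]
ee_rot: [-3.141, 0.002, -3.098]
force: [1.4, -12.2, -1.3]
width: 0.0006
gripper_force: 6.6
```

```bash
python3 - <<'E'
from kin import *
s=state(); pl('scene',.077,.096)
E
```

```text
t 21.5667
q [-0.0483  0.536  -0.1629  0.0004 -0.87   -1.4787]
eef_pos [ 0.6529 -0.2237  0.0618]
ee_rot [-3.1411  0.002  -3.0976]
force [  1.4462 -12.1969  -1.282 ]
width 0.0005916682456337736
gripper_force 6.608195537701249
scene
 x [-0.03 -0.02 -0.01  0.01  0.02  0.03  0.04  0.05] 
 z [0.0889 0.0906 0.0907 0.0894 0.0921 0.0897 0.0908 0.0906] 
 y [0.0239 0.0237 0.0236 0.0044 0.0236 0.0245 0.0211 0.0207] pitch 0.0125 yaw -0.027 xmax 0.06448004889486728
F ((0.027617717161774635, 0.03277745097875595), (0.01745889149606228, 0.05461625009775162), 81.83557891845703)
M ((0.03323781490325928, -0.0007884502410888672), (0.05466489866375923, 0.02440451644361019), 51.512630462646484)
```

jog_arm(targets=[{"dx": 0,"dy": -1,"dz": 0,"rx": 0,"ry": 0,"rz": 0,"gripper": 1},{"dx": 0,"dy": -2,"dz": 0,"rx": 0,"ry": 0,"rz": 0,"gripper": 1},{"dx": 0,"dy": -4,"dz": 0,"rx": 0,"ry": 0,"rz": 0,"gripper": 1},{"dx": 0,"dy": -8,"dz": 0,"rx": 0,"ry": 0,"rz": 0,"gripper": 1},{"dx": 0,"dy": -14,"dz": 0,"rx": 0,"ry": 0,"rz": 0,"gripper": 1},{"dx": 0,"dy": -20,"dz": 0,"rx": 0,"ry": 0,"rz": 0,"gripper": 1},{"dx": 0,"dy": -26,"dz": 0,"rx": 0,"ry": 0,"rz": 0,"gripper": 1},{"dx": 0,"dy": -30,"dz": 0,"rx": 0,"ry": 0,"rz": 0,"gripper": 1}])

```text
t: 22.28
eef_pos: [0.654, -0.2524, 0.0615]
ee_rot: [3.14, 0.002, -3.098]
force: [-0.1, -0.3, 0.9]
width: 0.0005
gripper_force: 0.0
```

jog_arm(targets=[{"dx": 0,"dy": 0,"dz": -15,"rx": 0,"ry": 0,"rz": 0,"gripper": 1},{"dx": 0,"dy": 0,"dz": -35,"rx": 0,"ry": 0,"rz": 0,"gripper": 1},{"dx": 0,"dy": 0,"dz": -60,"rx": 0,"ry": 0,"rz": 0,"gripper": 1},{"dx": 0,"dy": -10,"dz": -85,"rx": 0,"ry": 0,"rz": 0,"gripper": 1},{"dx": 0,"dy": -40,"dz": -110,"rx": 0,"ry": 0,"rz": 0,"gripper": 1},{"dx": 0,"dy": -75,"dz": -130,"rx": 0,"ry": 0,"rz": 0,"gripper": 1},{"dx": 0,"dy": -110,"dz": -145,"rx": 0,"ry": 0,"rz": 0,"gripper": 1},{"dx": 0,"dy": -145,"dz": -150,"rx": 0,"ry": 0,"rz": 0,"gripper": 1}])

```text
t: 22.95
eef_pos: [0.6612, -0.3989, 0.2156]
ee_rot: [-3.141, 0.006, -3.096]
force: [2.2, -0.5, 0.7]
width: 0.0004
gripper_force: 0.0
```

jog_arm(targets=[{"dx": 0,"dy": -35,"dz": 0,"rx": 0,"ry": 0,"rz": 0,"gripper": 1},{"dx": 0,"dy": -70,"dz": 0,"rx": 0,"ry": 0,"rz": 0,"gripper": 1},{"dx": 0,"dy": -105,"dz": 0,"rx": 0,"ry": 0,"rz": 0,"gripper": 1},{"dx": 0,"dy": -140,"dz": 0,"rx": 0,"ry": 0,"rz": 0,"gripper": 1},{"dx": 0,"dy": -160,"dz": 0,"rx": 0,"ry": 0,"rz": 0,"gripper": 1},{"dx": 0,"dy": -165,"dz": 0,"rx": 0,"ry": 0,"rz": 0,"gripper": 1},{"dx": 0,"dy": -165,"dz": 0,"rx": 0,"ry": 0,"rz": 0,"gripper": 1},{"dx": 0,"dy": -165,"dz": 0,"rx": 0,"ry": 0,"rz": 0,"gripper": 1}])

```text
t: 23.62
eef_pos: [0.6673, -0.5616, 0.2104]
ee_rot: [3.139, 0.001, -3.098]
force: [0.1, -0.1, -0.1]
width: 0.0007
gripper_force: 0.0
```

```bash
python3 - <<'E'
from kin import *
s=state(); pl('scene',.077,.1); pl('top',.077,.1)
f=grab('top'); cv2.imwrite('pics/e.png',cv2.resize(f['frame'][70:230,400:613],(800,600))[:,:,::-1])
E
```

```text
t 23.6167
q [-0.4789  0.7172  0.5323 -0.0025 -1.386  -1.0477]
eef_pos [ 0.6673 -0.5616  0.2104]
ee_rot [ 3.1394  0.0011 -3.0978]
force [ 0.0564 -0.0676 -0.1134]
width 0.0006749583706700525
gripper_force 0.0
scene
 x [-0.08 -0.07 -0.06 -0.05 -0.04 -0.03 -0.02 -0.01 -0.    0.01  0.02  0.03
  0.04  0.05] 
 z [0.0908 0.0901 0.0906 0.0909 0.091  0.091  0.0904 0.0918 0.0915 0.0907
 0.0924 0.0914 0.0918 0.091 ] 
 y [0.0201 0.0206 0.0205 0.0201 0.0206 0.0205 0.0206 0.0207 0.0206 0.0208
 0.0206 0.0208 0.0213 0.0207] pitch 0.0088 yaw 0.0052 xmax 0.052412681557388915
F ((0.027602355927228928, 0.03274010121822357), (0.017430933192372322, 0.05346948653459549), 82.01721954345703)
M ((0.027359003201127052, 0.01142098382115364), (0.05433047562837601, 0.016984349116683006), 0.03223399817943573)
top
 x [-0.08 -0.07 -0.06 -0.05 -0.04 -0.03 -0.02 -0.01 -0.    0.01  0.02  0.03
  0.04  0.05] 
 z [0.0915 0.0914 0.0908 0.0909 0.0913 0.0908 0.0904 0.0911 0.0914 0.0918
 0.0909 0.0916 0.091  0.0907] 
 y [0.0243 0.024  0.0239 0.0242 0.0243 0.0245 0.0241 0.0241 0.0245 0.0241
 0.0243 0.0249 0.0246 0.0246] pitch -0.0006 yaw 0.0042 xmax 0.053723416488319346
F ((0.027333538979291916, 0.035928111523389816), (0.054440103471279144, 0.014767053537070751), 0.5203532576560974)
M ((0.027451135218143463, 0.009444613009691238), (0.05246555060148239, 0.0066060409881174564), 2.8447704315185547)
```

View pics/e.png

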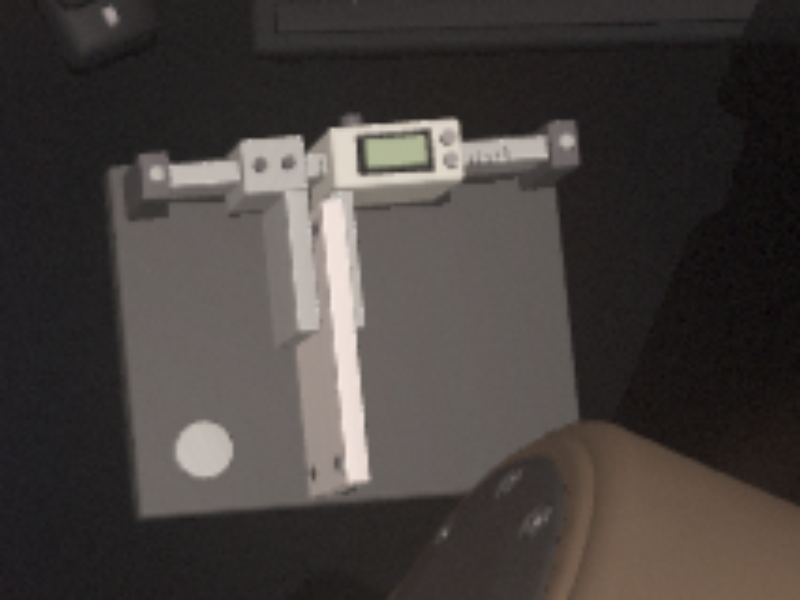

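The plate (345,340) is clamped between the fixed jaw (300,270) and the moving jaw. It is square to them, and the disc (204,450) hasn't moved.

```bash
python3 -c "
from station import arm; print(arm.job_done())"
```

```text
the job is handed in; nothing more can be done
None
```

The long plate stands on its edge on the caliper base, square between the closed jaws (pressed to about 12 N, then released); the arm is clear, the disc and short plate weren't touched, and I handed the job in at about 24 s (no verdict returned).

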